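# Sweep the bisque test discs through the gate into the slot

### The job

Push the three off-white bisque test discs across the dark board and through the gap in its metal fence, one at a time in any order, so that each drops into the cork-lined slot behind it before the next goes in. Only push them with the fingertips: never lift a disc off the board. Leave the blue-glazed disc where it lies, and do not disturb the figurines, the jar or anything else standing around.

Things in the scene. Friction and masses are not known exactly. Their poses are not given: they have to be found in the camera images.
- board: Thick dark wooden board, fixed on the table. Origin at table height under the gate's middle, where the deck ends and drops straight into the slot. x: the way discs are pushed (away from the robot, up to 0.35 rad either way), y: left along the fence, z up. Flat deck 85 mm above the table, x -260 to 0, y -180 to 180 mm; no rim on the other three edges.
- gate (a point): Middle of the gate on the deck (board x -4, y 0, z 85 mm; the board's axes): a 50 mm wide gap (y -25 to 25 mm) in an aluminium fence that runs along the deck's far edge, 8 mm thick (board x -8 to 0), 18 mm high above the deck, with rounded ends (4 mm radius) at the gap.
- slot_floor (a point): Middle of the slot's cork floor, 4 mm above the table, 81 mm below the deck; the board's axes. The open-topped slot spans board x 0 to 70, y -50 to 50 mm; its end stop rises 18 mm above the deck. A disc tips in by itself once its centre is about 5 mm past board x = 0, so the fingers need not enter the gate.
- disc_a_center (a point): Plain off-white unglazed (bisque) clay disc, 40 mm in diameter, 10 mm thick, about 25 g, lying flat and loose on the board; one of three alike. The point is its centre, 5 mm above its underside.
- disc_b_center (a point): Plain off-white unglazed (bisque) clay disc, 40 mm in diameter, 10 mm thick, about 25 g, lying flat and loose on the board; one of three alike. The point is its centre, 5 mm above its underside.
- disc_c_center (a point): Plain off-white unglazed (bisque) clay disc, 40 mm in diameter, 10 mm thick, about 25 g, lying flat and loose on the board; one of three alike. The point is its centre, 5 mm above its underside.
- disc_blue_center (a point): The disc to be left alone: glossy cobalt blue, same size (40 mm in diameter, 10 mm thick), lying flat on the board among the others. The point is its centre.
- cat_board: Small off-white cat figurine, 40 mm across and 53 mm high, loose, standing on the board near the fence at its left side, clear of the discs. Origin in the middle of its underside. Not to be disturbed.
- cat_table: Off-white cat figurine, 60 mm across and 77 mm high, loose on the table to the left of the board. Origin at its underside. Not to be disturbed.
- glaze_jar: Jar with white cap, 64 mm in diameter, 85 mm high, loose on the table to the right of the board. Origin at its underside.
- tumbler: Red-brown clay tumbler, 72 mm in diameter, 85 mm high, loose on the table to the left. Origin at its underside.
- glaze_brush: Brush lying on the table to the right, its length along its x axis. Not to be disturbed.
- bowl: Off-white bowl, 104 mm in diameter, 42 mm high, loose on the table, far right. Origin at its underside.
There are look-alikes about, which are no part of the job. Leave any purple or yellow look-alike of the part that bears disc_b_center alone.

How it is judged (in metres and radians):
On the way, in this order (a step that is already met when the one before it is completed fails the run):
1. a first off-white disc lies in the slot (((z of disc_a_center in the frame of board below 0.065 m and x of disc_a_center in the frame of board between 0 and 0.07 m and y of disc_a_center in the frame of board between -0.05 and 0.05 m) or (z of disc_b_center in the frame of board below 0.065 m and x of disc_b_center in the frame of board between 0 and 0.07 m and y of disc_b_center in the frame of board between -0.05 and 0.05 m) or (z of disc_c_center in the frame of board below 0.065 m and x of disc_c_center in the frame of board between 0 and 0.07 m and y of disc_c_center in the frame of board between -0.05 and 0.05 m))), for 0.2 s.
2. after it, a second off-white disc lies in the slot ((((z of disc_a_center in the frame of board below 0.065 m and x of disc_a_center in the frame of board between 0 and 0.07 m and y of disc_a_center in the frame of board between -0.05 and 0.05 m) and (z of disc_b_center in the frame of board below 0.065 m and x of disc_b_center in the frame of board between 0 and 0.07 m and y of disc_b_center in the frame of board between -0.05 and 0.05 m)) or ((z of disc_a_center in the frame of board below 0.065 m and x of disc_a_center in the frame of board between 0 and 0.07 m and y of disc_a_center in the frame of board between -0.05 and 0.05 m) and (z of disc_c_center in the frame of board below 0.065 m and x of disc_c_center in the frame of board between 0 and 0.07 m and y of disc_c_center in the frame of board between -0.05 and 0.05 m)) or ((z of disc_b_center in the frame of board below 0.065 m and x of disc_b_center in the frame of board between 0 and 0.07 m and y of disc_b_center in the frame of board between -0.05 and 0.05 m) and (z of disc_c_center in the frame of board below 0.065 m and x of disc_c_center in the frame of board between 0 and 0.07 m and y of disc_c_center in the frame of board between -0.05 and 0.05 m)))), for 0.2 s.
3. after that, all three off-white discs lie in the slot (z of each of disc_a_center, disc_b_center, disc_c_center in the frame of board below 0.065 m and x of disc_a_center in the frame of board between 0 and 0.07 m and y of disc_a_center in the frame of board between -0.05 and 0.05 m and x of disc_b_center in the frame of board between 0 and 0.07 m and y of disc_b_center in the frame of board between -0.05 and 0.05 m and x of disc_c_center in the frame of board between 0 and 0.07 m and y of disc_c_center in the frame of board between -0.05 and 0.05 m), for 0.2 s.
At the end, for the whole second after the job is handed in: All three off-white discs lie at rest (below 30 mm/s) inside the slot, their centres within its 70 x 100 mm opening and at most 65 mm above the table; the blue disc is within 20 mm of where it started (all of step 3 and linear speed of each of disc_a, disc_b, disc_c below 0.03 m/s and distance of disc_blue_center from where it was at the start of the episode below 0.02 m); the robot touches nothing.
It fails at once if a disc is lifted: its centre rises more than 11 mm above its height when lying on the board (z of any of disc_a_center, disc_b_center, disc_c_center, disc_blue_center in the frame of board above 0.101 m).
It fails at once if the blue disc is moved more than 20 mm (distance of disc_blue_center from where it was at the start of the episode above 0.02 m).
It fails at once if a figurine, the jar, the tumbler, the brush or the bowl is moved more than 20 mm (distance of any of cat_board, cat_table, glaze_jar, tumbler, glaze_brush, bowl from where it was at the start of the episode above 0.02 m).
It also fails if it takes over 72 s, if anything falls off the work surface, if the arm or the gripper's body presses on something with over 40 N, if the wrist force passes 120 N, or if a joint passes its speed limit or range.

### The arm

A 6-joint arm with a two-finger parallel gripper is mounted at the origin on the work surface. World frame = base frame: x ahead of the robot, y to its left, z up, the work surface at z = 0. Lengths are in mm, angles in rad, forces in N, time in s.
With the tool pointing down it reaches from about 375 to 825 mm from the base axis. Payload 5.5 kg.
Tool frame: the origin (TCP) lies at the very end of the fingers, on their centre line; the grasp point (between the pads) lies 19 mm behind it; x points along the fingers, y is the direction in which the jaws open and shut, and the axes are right-handed (so a half turn about x gives the same grasp; the last joint's range is limited). The gripper opens to 85 mm and grips with 20 to 120 N. Pads are 22 mm wide; open, the fingers measure 114 mm over their backs; the gripper's body (76 mm by 85 mm) begins 54 mm behind the grasp point. The pads swing forward as they close: fully open they stand 13 mm farther back than shut.
Start: joints at [1.288, 0.314, -0.047, 1.21, 0, 1.571], TCP at [167.424, 576.163, 231.299] pointing down, gripper open.
Joint ranges: [-2.67, 2.67], [-0.69, 1.73], [-1.03, 1.25], [-2.08, 2.16], [-1.42, 1.45], [-3.14, 3.14]. Speed limits (rad/s): [2.39, 2.39, 3.01, 3.14, 3.14, 3.14].

### API

Orientations are given as a rotation vector (axis times angle).
In Python, from station import r gives the robot as it stands. The module is installed in compiled form; this text tells all that it offers.
- The arm moves only by the tool drive_tool, never from a script. Its argument "moves" is a list of rows, each an object with "dp": the shift along the tool's x, y, z in m, a list of three; "angular": the turn, a rotation vector about the tool's x, y, z in rad, a list of three. A call has 1 to 5 rows; each row shifts and turns the pose as measured when the row begins, along the tool's axes as they then stand; what a row does not reach is not made up. A row lasts 1/8 s, in which the tool goes at most 62.5 mm and 10.7 degrees, less where a joint would pass 70% of its speed; a pose out of reach is approached as far as the arm can. A call is refused whole if a number of a shift passes 0.0625 or a number of a turn 0.188, either way. A call with a gripper value outside its range is refused whole. "gripper" is the opening, from 0 (shut) to 1 (fully open), set as the call begins (left out, the last holds). The fingers move at their own pace and stop on an object; "grip_force" is the grip in N (left out, the last holds). Time passes only in rows, so rows that do not move let the fingers close. It gives the time, the measured TCP pose, the force and the opening at its end, in the units of the state.
- r.observe(): the state, without advancing time (a new reading comes with each control period).
- r.grab_frame(name): name is "scene" or "top" or "wrist"; returns the picture (480x640x3 uint8, blue, green, red); there is no depth.
- r.camera_info(name): a dict with "mtx" (3x3 intrinsics, pixels), "k1" (the pictures are not rectified: a ray, as slopes to the right and down, at radius r is drawn at 1 + k1 r^2 times it, then the intrinsics apply), "rvec" (rotation vector, rad) and "tvec" (3), from world to camera coordinates, as OpenCV has them. Camera axes: x right, y down, z forward; pixel columns grow to the right and rows downward; lengths in mm; the calibration is good to about 2 mm. A picture is of the moment at which its call begins: read the wrist's pose just before it. camera_info takes no time and is no camera call; for the wrist camera it gives the pose at the moment of the call.
- r.sign_off(): hands the job in, once; it reports no verdict.
The state is a dict: "time_s": time; "q": joint angles; "joint_velocities": joint speeds; "joint_efforts": joint torques, N m; "position": TCP position; "ee_rot": TCP orientation; "ft_force": force on the tool from outside, world axes, zero at the start; "torque": the same for the moment, N m; "opening": finger opening in mm.
Only numpy, scipy, OpenCV 4.12 (cv2) and the standard library are available. Lean on these libraries where they do the work, as an engineer would, in place of code of your own. Each camera call takes 0.05 s, during which the arm holds its last target.

## Working session

There is one attempt and no reset: what is moved stays moved. The work goes in short steps, Python scripts to look and compute and a tool call to move; the robot and the scene stay as the last step left them, time stands still between calls to the robot, and variables do not carry over. Pictures are saved under pics/ and viewed, and the job is handed in when it is done.

Besides the shell and the picture viewer there is one more tool, called by a JSON object that holds its "name" and its "arguments". drive_tool: Moves the arm, as the interface text tells. Its arguments: {"type":"object","properties":{"moves":{"type":"array"},"gripper":{"type":"number"},"grip_force":{"type":"number"}},"required":["moves"]}

```bash
mkdir -p pics
python3 - <<'E'
from station import r
import cv2
for n in ("top","scene"):
    cv2.imwrite(f"pics/{n}0.png",r.grab_frame(n)); c=r.camera_info(n); print(n,c)
print(r.observe())
E
```

```text
top {'mtx': array([[582.1508963 ,   0.        , 332.54227928],
       [  0.        , 582.1508963 , 233.67211529],
       [  0.        ,   0.        ,   1.        ]]), 'k1': -0.11284958604458534, 'rvec': array([ 2.14942112, -2.18561418,  0.10635098]), 'tvec': array([  -3.65295232,  551.17218677, 1379.904313  ])}
scene {'mtx': array([[548.90539549,   0.        , 318.28515228],
       [  0.        , 548.90539549, 229.57499714],
       [  0.        ,   0.        ,   1.        ]]), 'k1': -0.08825199931852258, 'rvec': array([ 2.35981696,  0.80263285, -0.27222597]), 'tvec': array([-396.6807163 , -216.12607541, 1739.23406229])}
{'time_s': 0.1, 'q': array([ 1.28801555e+00,  3.14173687e-01, -4.79640927e-02,  1.21019790e+00,
       -7.60506495e-06,  1.57080343e+00]), 'joint_velocities': array([-0.0010916 , -0.00041051,  0.00282331,  0.00080217,  0.00018194,
       -0.00144141]), 'joint_efforts': array([-5.14485855e-04, -5.40765846e+01,  3.40541303e+01,  1.11681709e-02,
        2.82875487e-05,  2.77106508e-06]), 'position': array([167.27559722, 575.67690804, 230.51633461]), 'ee_rot': array([ 0.2207726 ,  1.55958445, -0.22317479]), 'ft_force': array([-0.57761629,  0.05474549,  0.35031596]), 'torque': array([-0.04252333,  0.01243611,  0.02566208]), 'opening': 85.05834850814007}
```

View pics/top0.png

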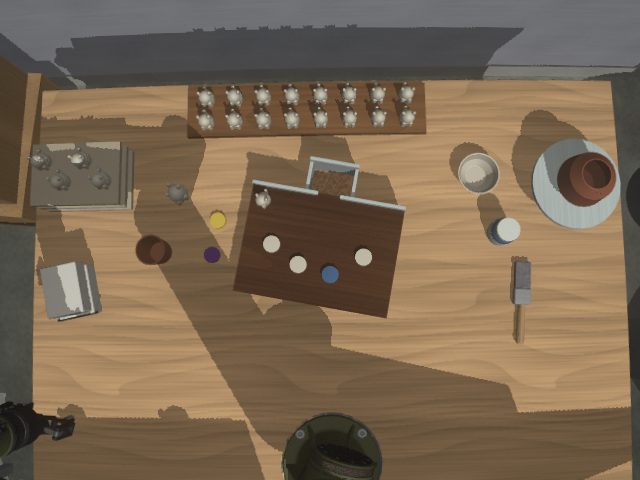

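View pics/scene0.png

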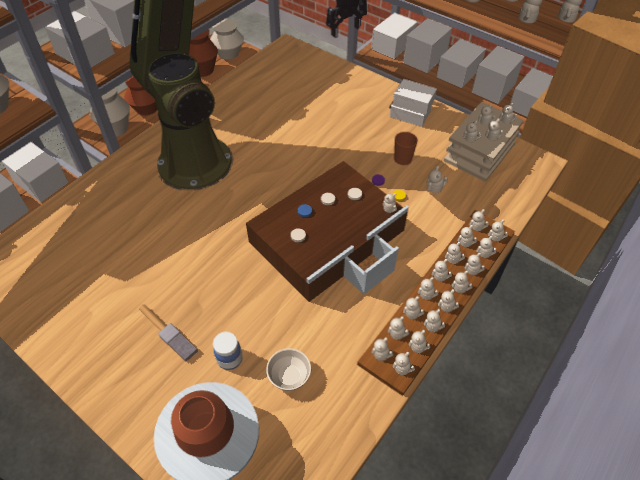

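Off-white candidates in the top view are discs at (271,244), (298,264) and (363,257), the cat on the board at (263,199) and the bowl at (479,173). The other discs are blue (330,274), yellow (218,220) and purple (212,255). The targets are the three off-white discs on the board, and I'll check them in a close crop.

```bash
python3 - <<'E'
import cv2
i=cv2.imread("pics/top0.png")[145:325,225:425]
cv2.imwrite("pics/crop0.png",cv2.resize(i,None,fx=4,fy=3.3333,interpolation=cv2.INTER_CUBIC) if 0 else cv2.resize(i,(660,594),interpolation=cv2.INTER_CUBIC))
E
cat > h.py <<'E'
import numpy as np,cv2
from station import r
def ray(name,px,z):
    c=r.camera_info(name);K=c['mtx'];k=c['k1']
    R=cv2.Rodrigues(c['rvec'])[0];t=c['tvec']
    u=cv2.undistortPoints(np.array([[px]],float),K,np.array([k,0,0,0,0.]))[0,0]
    d=R.T@np.array([u[0],u[1],1]);C=-R.T@t
    return C+d*(z-C[2])/d[2]
def proj(name,p):
    c=r.camera_info(name)
    return cv2.projectPoints(np.array([p],float),c['rvec'],c['tvec'],c['mtx'],np.array([c['k1'],0,0,0,0.]))[0][0,0]
E
```

```text
(no output)
```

View pics/crop0.png

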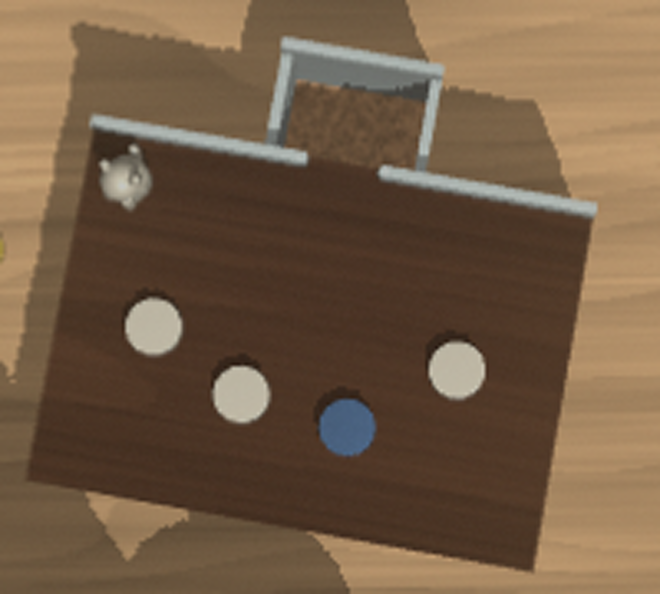

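```bash
cat >> h.py <<'E'
def fit():
    from scipy.optimize import least_squares
    B=np.array([[-260,180,85],[-260,-180,85],[-8,180,103],[-8,-180,103],[0,180,103],[0,-180,103]],float)
    P=np.array([[27,480],[533,571],[91,128],[594,216],[92,116],[597,204]],float)/3.3+[224.65,144.65]
    c=r.camera_info("top")
    W=np.array([ray("top",p,b[2]) for p,b in zip(P,B)])
    def f(v):
        R=np.array([[np.cos(v[2]),-np.sin(v[2])],[np.sin(v[2]),np.cos(v[2])]])
        return ((B[:,:2]@R.T+v[:2])-W[:,:2]).ravel()
    s=least_squares(f,[600,0,0]);return s.x,s.fun.reshape(-1,2)
E
python3 - <<'E'
from h import *
v,res=fit();print(v,res.round(1))
R=np.array([[np.cos(v[2]),-np.sin(v[2])],[np.sin(v[2]),np.cos(v[2])]])
for n,p in dict(a=(153.5,326),b=(241,394),c=(457,370),blue=(347,427),gapL=(307,158),gapR=(380,172),cat=(125,178)).items():
    q=np.array(p)/3.3+[224.65,144.65]
    w=ray("top",q,103 if n[0]=='g' else 120 if n=='cat' else 95)
    print(n,w.round(1),(R.T@(w[:2]-v[:2])).round(1))
for n in("wrist",): cv2.imwrite("pics/w0.png",r.grab_frame(n))
E
```

```text
[ 6.38017037e+02 -6.05396664e+00 -1.92134362e-01] [[-1.   0.9]
 [-1.1 -0.3]
 [ 1.   1. ]
 [ 0.7 -1.3]
 [ 0.3  0.2]
 [ 0.1 -0.5]]
a [524.  128.7  95. ] [-137.7  110.5]
b [475.6  68.   95. ] [-173.6   41.7]
c [489.8 -82.3  95. ] [-131.  -103.2]
blue [451.5  -5.2  95. ] [-183.3  -34.8]
gapL [639.4  19.7 103. ] [-3.6 25.5]
gapR [628.6 -31.2 103. ] [ -4.5 -26.5]
cat [624.7 145.1 120. ] [-41.9 145.9]
```

View pics/w0.png

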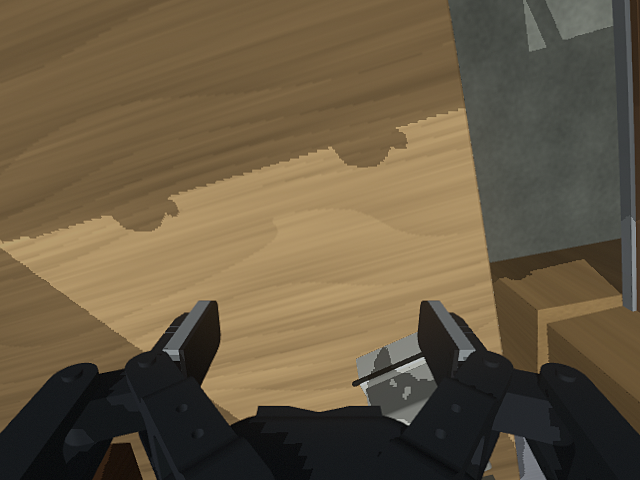

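```bash
cat >> h.py <<'E'
from scipy.spatial.transform import Rotation as Ro
V=np.array([638.0,-6.05,-0.1921])
def b2w(x,y):
    c,s=np.cos(V[2]),np.sin(V[2]);return np.array([V[0]+c*x-s*y,V[1]+s*x+c*y])
def w2b(w):
    c,s=np.cos(V[2]),np.sin(V[2]);d=np.array(w[:2])-V[:2];return np.array([c*d[0]+s*d[1],-s*d[0]+c*d[1]])
def state():
    o=r.observe();R=Ro.from_rotvec(o['ee_rot']);return o,R
def show():
    o,R=state();M=R.as_matrix()
    print('t',round(o['time_s'],2),'p',o['position'].round(1),'board',w2b(o['position']).round(1),'toolz bd yaw',round(np.degrees(np.arctan2(M[1,2],M[0,2])-V[2]),1),'toolx',M[:,0].round(3),'q',o['q'].round(2),'F',o['ft_force'].round(1),'op',round(o['opening'],1))
def target_R(byaw,flip=0):
    a=byaw+V[2]+np.pi*flip
    z=np.array([np.cos(a),np.sin(a),0]);x=np.array([0,0,-1.]);return Ro.from_matrix(np.column_stack([x,np.cross(z,x),z]))
def plan(legs,maxd=60,maxa=0.18):
    """legs: (bx,by,z,byaw_deg or None,step)"""
    o,R=state();p=o['position'].copy()
    for bx,by,z,yaw,step in legs:
        Rt=R if yaw is None else min((target_R(np.radians(yaw),f) for f in(0,1)),key=lambda q:(R.inv()*q).magnitude())
        t=np.r_[b2w(bx,by),z]
        n=max(1,int(np.ceil(np.abs(t-p).max()/min(step,maxd)-.05)),int(np.ceil(np.linalg.norm(t-p)/min(step,61)-.05)),int(np.ceil((R.inv()*Rt).magnitude()/maxa)))
        d=(t-p)/n;w=(R.inv()*Rt).as_rotvec()/n
        print('leg',n)
        for i in range(n):
            print('  dp',(R.inv().apply(d)/1000).round(4).tolist(),'ang',w.round(3).tolist())
            R=R*Ro.from_rotvec(w);p=p+d
E
python3 - <<'E'
from h import *
show()
plan([(-216,58,180,-20,60)])
E
```

```text
t 0.15 p [167.3 575.7 230.6] board [-573.1  481.2] toolz bd yaw -5.2 toolx [-0.    -0.001 -1.   ] q [ 1.29  0.31 -0.05  1.21 -0.    1.57] F [ 0.3 -0.2 -0.1] op 85.2
leg 10
  dp [0.0051, -0.0389, 0.0394] ang [0.026, 0.0, 0.0]
  dp [0.0051, -0.0379, 0.0404] ang [0.026, 0.0, 0.0]
  dp [0.0051, -0.0368, 0.0414] ang [0.026, 0.0, 0.0]
  dp [0.0051, -0.0357, 0.0423] ang [0.026, 0.0, 0.0]
  dp [0.0051, -0.0346, 0.0432] ang [0.026, 0.0, 0.0]
  dp [0.0051, -0.0335, 0.0441] ang [0.026, 0.0, 0.0]
  dp [0.0051, -0.0324, 0.0449] ang [0.026, 0.0, 0.0]
  dp [0.0051, -0.0312, 0.0458] ang [0.026, 0.0, 0.0]
  dp [0.0051, -0.03, 0.0465] ang [0.026, 0.0, 0.0]
  dp [0.0051, -0.0288, 0.0473] ang [0.026, 0.0, 0.0]
```

{"name": "drive_tool", "arguments": {"moves": [{"dp": [0.005, -0.039, 0.039], "angular": [0.026, 0, 0]}, {"dp": [0.005, -0.038, 0.04], "angular": [0.026, 0, 0]}, {"dp": [0.005, -0.037, 0.041], "angular": [0.026, 0, 0]}, {"dp": [0.005, -0.036, 0.042], "angular": [0.026, 0, 0]}, {"dp": [0.005, -0.035, 0.043], "angular": [0.026, 0, 0]}], "gripper": 0.2}}

```text
time_s: 0.78
position: [301.9, 329.7, 203.4]
ee_rot: [0.32, 1.546, -0.323]
ft_force: [0.5, 0.5, 0.1]
opening: 16.6
```

{"name": "drive_tool", "arguments": {"moves": [{"dp": [0.005, -0.034, 0.044], "angular": [0.026, 0, 0]}, {"dp": [0.005, -0.032, 0.045], "angular": [0.026, 0, 0]}, {"dp": [0.005, -0.031, 0.046], "angular": [0.026, 0, 0]}, {"dp": [0.005, -0.03, 0.047], "angular": [0.026, 0, 0]}, {"dp": [0.005, -0.029, 0.047], "angular": [0.026, 0, 0]}]}}

```text
time_s: 1.4
position: [440.0, 79.1, 178.2]
ee_rot: [0.425, 1.526, -0.425]
ft_force: [0.5, 0.3, -0.5]
opening: 16.9
```

Run:
```python
from h import *
show()
plan([(-213,56,130,-20,50),(-213,56,89,-20,25)])
cv2.imwrite("pics/w1.png",r.grab_frame("wrist"))
```

```text
t 1.4 p [440.   79.1 178.2] board [-210.6   45.8] toolz bd yaw -20.1 toolx [ 0.002 -0.001 -1.   ] q [ 0.18  0.06 -0.49  1.03 -0.    0.72] F [ 0.5  0.3 -0.5] op 16.9
leg 1
  dp [0.0482, 0.0087, -0.0059] ang [-0.002, 0.002, -0.001]
leg 2
  dp [0.0205, 0.0, -0.0] ang [-0.0, 0.0, 0.0]
  dp [0.0205, 0.0, -0.0] ang [-0.0, 0.0, 0.0]
```

View pics/w1.png

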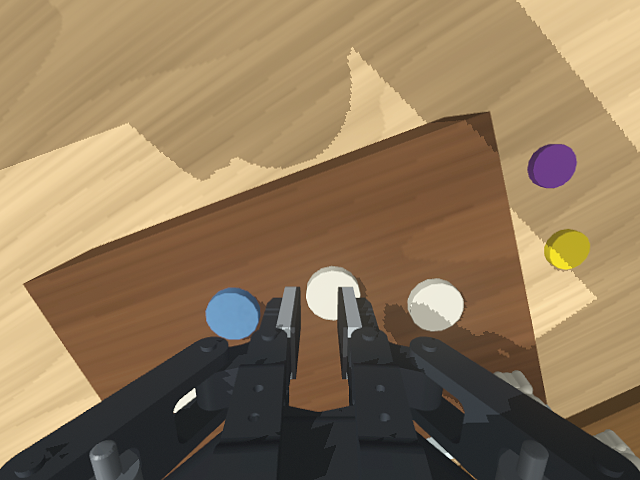

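Run:
```python
from h import *
for b in [(-137.7,110.5),(-173.6,41.7),(-183.3,-34.8)]:
    print(proj("wrist",np.r_[b2w(*b),95]).round())
for px in [(333,290),(436,302),(232,313)]: print(w2b(ray("wrist",px,95)).round(1))
o,R=state()
for z in (-11,0,11): print(z,[proj("wrist",o['position']+R.apply([0,y,z])).round().tolist() for y in(-8.5,8.5)])
```

```text
[440. 298.]
[335. 286.]
[232. 308.]
[-171.4   39.4]
[-136.   106.7]
[-179.6  -36.8]
-11 [[298.0, 280.0], [336.0, 280.0]]
0 [[298.0, 302.0], [335.0, 302.0]]
11 [[299.0, 323.0], [335.0, 323.0]]
```

{"name": "drive_tool", "arguments": {"moves": [{"dp": [0.048, 0.009, -0.006], "angular": [0, 0, 0]}, {"dp": [0.02, 0, 0], "angular": [0, 0, 0]}, {"dp": [0.02, 0, 0], "angular": [0, 0, 0]}]}}

```text
time_s: 1.82
position: [445.1, 81.8, 88.5]
ee_rot: [0.433, 1.518, -0.438]
ft_force: [0.3, 0.5, 0.2]
opening: 17.2
```

Run:
```python
from h import *
show()
plan([(-213,56,88.5,-20,25),(-92,11.7,88.5,-20,20)])
cv2.imwrite("pics/w2.png",r.grab_frame("wrist"))
```

```text
t 1.82 p [445.1  81.8  88.5] board [-206.1   49.4] toolz bd yaw -20.9 toolx [ 0.007 -0.005 -1.   ] q [ 0.19  0.15 -0.61  0.81 -0.01  0.74] F [0.3 0.5 0.2] op 17.2
leg 1
  dp [-0.0001, 0.0037, -0.0088] ang [-0.015, 0.009, 0.0]
leg 7
  dp [-0.0, -0.0, 0.0184] ang [0.0, -0.0, 0.0]
  dp [-0.0, -0.0, 0.0184] ang [0.0, -0.0, 0.0]
  dp [-0.0, -0.0, 0.0184] ang [0.0, -0.0, 0.0]
  dp [-0.0, -0.0, 0.0184] ang [0.0, -0.0, 0.0]
  dp [-0.0, -0.0, 0.0184] ang [0.0, -0.0, 0.0]
  dp [-0.0, -0.0, 0.0184] ang [0.0, -0.0, 0.0]
  dp [-0.0, -0.0, 0.0184] ang [0.0, -0.0, 0.0]
```

View pics/w2.png

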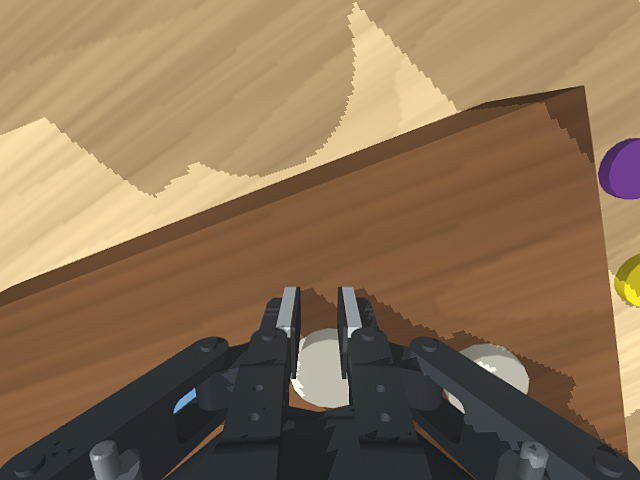

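{"name": "drive_tool", "arguments": {"moves": [{"dp": [0, 0.002, 0.01], "angular": [-0.012, 0.009, 0]}, {"dp": [0, 0, 0.02], "angular": [0, 0, 0]}, {"dp": [0, 0, 0.02], "angular": [0, 0, 0]}, {"dp": [0, 0, 0.02], "angular": [0, 0, 0]}]}}

```text
time_s: 2.38
position: [509.1, 45.4, 88.2]
ee_rot: [0.423, 1.53, -0.425]
ft_force: [-0.2, 0.6, 0.1]
opening: 16.6
```

```bash
cat >> h.py <<'E'
def topcrop(fn):
    i=r.grab_frame("top")[145:325,225:425]
    cv2.imwrite("pics/"+fn,cv2.resize(i,(660,594),interpolation=cv2.INTER_CUBIC))
def cp(x,y,z=95): return w2b(ray("top",np.array([x,y])/3.3+[224.65,144.65],z)).round(1)
E
python3 - <<'E'
from h import *
show()
plan([(-92,11.7,88.5,-20,20)])
topcrop("t1.png")
E
```

```text
t 2.38 p [509.1  45.4  88.2] board [-136.3   25.9] toolz bd yaw -20.0 toolx [-0.002 -0.001 -1.   ] q [ 0.09  0.26 -0.47  0.85 -0.    0.63] F [-0.2  0.6  0.1] op 16.6
leg 3
  dp [-0.0001, 0.0006, 0.0155] ang [-0.0, -0.0, 0.001]
  dp [-0.0001, 0.0006, 0.0155] ang [-0.0, -0.0, 0.001]
  dp [-0.0001, 0.0006, 0.0155] ang [-0.0, -0.0, 0.001]
```

View pics/t1.png

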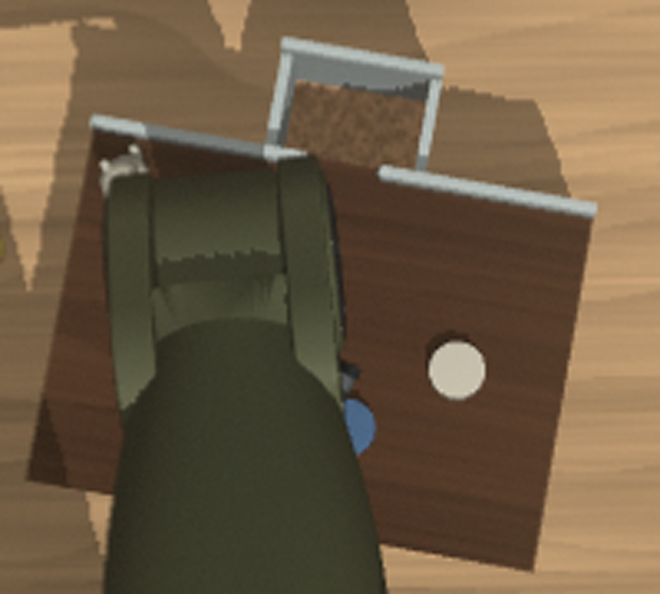

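{"name": "drive_tool", "arguments": {"moves": [{"dp": [0, 0.001, 0.018], "angular": [0, 0, 0]}, {"dp": [0, 0, 0.018], "angular": [0, 0, 0]}, {"dp": [0, 0, 0.012], "angular": [0, 0, 0]}]}}

```text
time_s: 2.8
position: [559.2, 17.9, 91.3]
ee_rot: [0.426, 1.522, -0.426]
ft_force: [-0.3, 0.4, -1.0]
opening: 17.3
```

Run:
```python
from h import *
show()
cv2.imwrite("pics/w3.png",r.grab_frame("wrist"))
i=r.grab_frame("scene")[150:310,230:430];cv2.imwrite("pics/s3.png",cv2.resize(i,(750,600)))
```

```text
t 2.8 p [559.2  17.9  91.3] board [-82.    8.5] toolz bd yaw -20.2 toolx [ 0.006 -0.002 -1.   ] q [ 0.03  0.33 -0.36  0.87 -0.    0.58] F [-0.3  0.4 -1. ] op 17.3
```

View pics/w3.png

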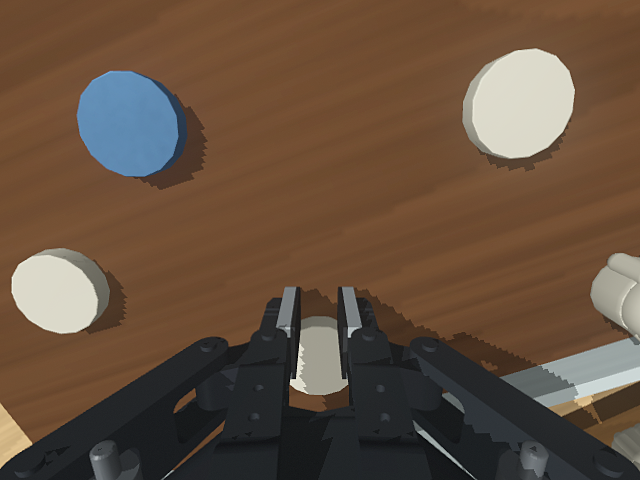

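View pics/s3.png

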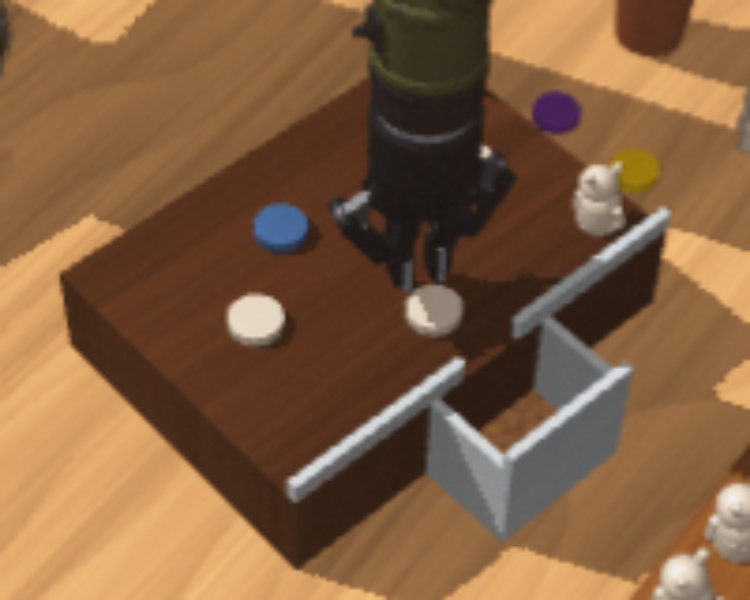

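```bash
cat >> h.py <<'E'
def sc(x,y,z=95): return w2b(ray("scene",np.array([x,y])/3.75+[229.63,149.63],z)).round(1)
E
python3 - <<'E'
from h import *
print('b',sc(434,307),'c',sc(257,316),'blue',sc(281,224), w2b(ray("wrist",(318,355),95)))
plan([(-104,10,88.5,-20,25),(-104,0,88.5,0,25)])
E
```

```text
b [-51.5  -1.4] c [-127.4 -100. ] blue [-180.5  -32.3] [-57.47703763   0.2210869 ]
leg 1
  dp [0.0025, -0.0063, -0.0214] ang [-0.003, 0.007, -0.002]
leg 2
  dp [0.0, -0.0047, 0.0017] ang [-0.175, 0.0, 0.0]
  dp [0.0, -0.0049, 0.0009] ang [-0.175, 0.0, 0.0]
```

{"name": "drive_tool", "arguments": {"moves": [{"dp": [0.001, 0, -0.022], "angular": [0, 0.007, 0]}, {"dp": [0.001, -0.006, 0], "angular": [-0.175, 0, 0]}, {"dp": [0, -0.008, 0], "angular": [-0.175, 0, 0]}]}}

```text
time_s: 3.28
position: [529.7, 19.1, 88.6]
ee_rot: [0.146, 1.57, -0.141]
ft_force: [0.4, -0.7, -0.1]
opening: 17.3
```

Run:
```python
from h import *
show()
plan([(-95,-1,88.5,0,25),(-20,0,88.5,0,19)])
cv2.imwrite("pics/w4.png",r.grab_frame("wrist"))
```

```text
t 3.27 p [529.7  19.1  88.6] board [-111.1    4.1] toolz bd yaw 0.5 toolx [-0.003  0.003 -1.   ] q [ 0.03  0.29 -0.42  0.86  0.    0.22] F [ 0.4 -0.7 -0.1] op 17.3
leg 1
  dp [0.0, -0.0052, 0.016] ang [0.009, -0.004, -0.003]
leg 4
  dp [-0.0, 0.0002, 0.0187] ang [-0.0, -0.0, -0.0]
  dp [-0.0, 0.0002, 0.0187] ang [-0.0, -0.0, -0.0]
  dp [-0.0, 0.0002, 0.0187] ang [-0.0, -0.0, -0.0]
  dp [-0.0, 0.0002, 0.0187] ang [-0.0, -0.0, -0.0]
```

View pics/w4.png

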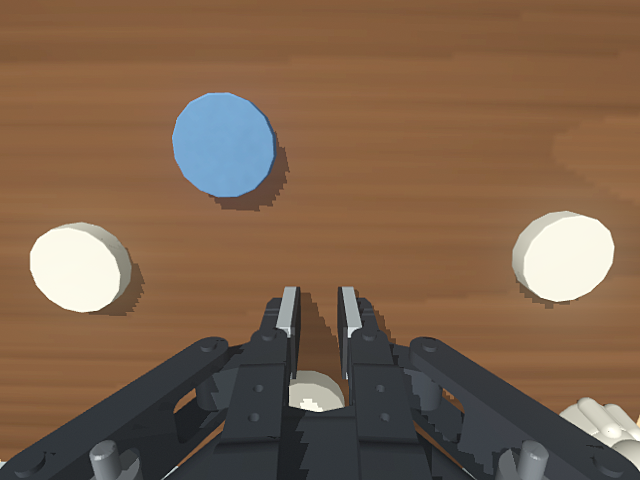

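{"name": "drive_tool", "arguments": {"moves": [{"dp": [0, -0.005, 0.012], "angular": [0.009, -0.004, 0]}, {"dp": [0, 0, 0.019], "angular": [0, 0, 0]}, {"dp": [0, 0, 0.012], "angular": [0, 0, 0]}]}}

```text
time_s: 3.7
position: [569.5, 6.5, 88.7]
ee_rot: [0.154, 1.567, -0.151]
ft_force: [-0.4, -0.1, 0.3]
opening: 17.2
```

Run:
```python
from h import *
show()
plan([(-20,0,88.5,0,19)])
cv2.imwrite("pics/w5.png",r.grab_frame("wrist"))
i=r.grab_frame("scene")[150:310,230:430];cv2.imwrite("pics/s5.png",cv2.resize(i,(750,600)))
```

```text
t 3.7 p [569.5   6.5  88.7] board [-69.6  -0.8] toolz bd yaw -0.1 toolx [-0.001  0.002 -1.   ] q [ 0.01  0.35 -0.33  0.89  0.    0.2 ] F [-0.4 -0.1  0.3] op 17.2
leg 3
  dp [0.0, 0.0003, 0.0165] ang [-0.001, -0.0, -0.001]
  dp [0.0001, 0.0003, 0.0165] ang [-0.001, -0.0, -0.001]
  dp [0.0001, 0.0003, 0.0165] ang [-0.001, -0.0, -0.001]
```

View pics/w5.png

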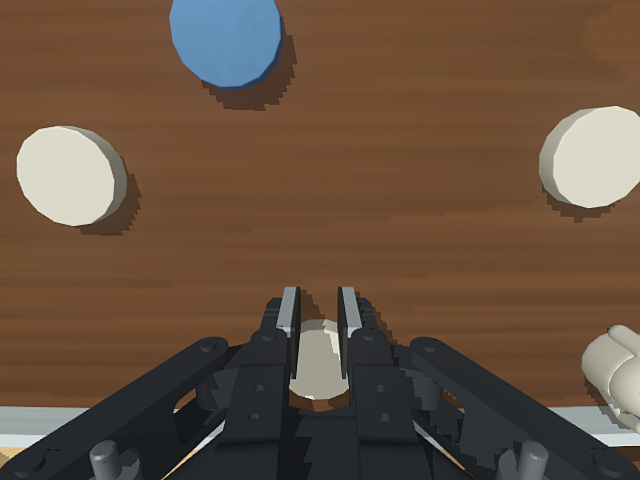

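View pics/s5.png

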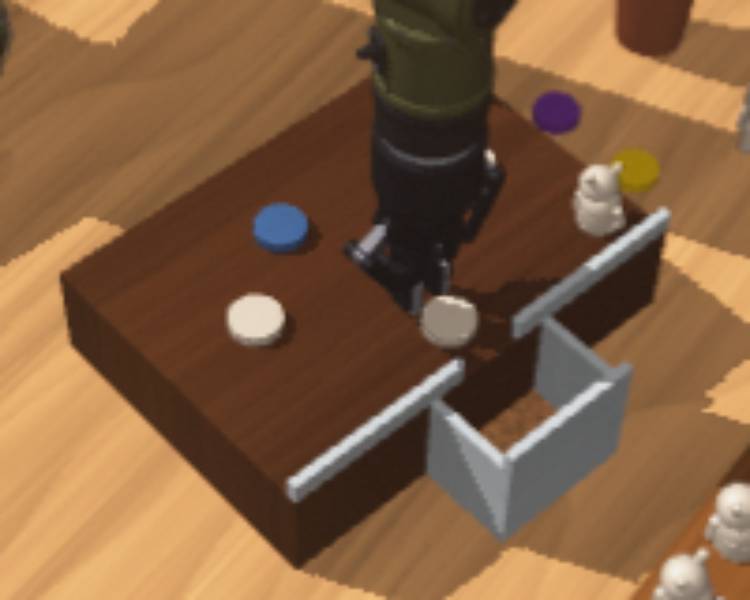

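{"name": "drive_tool", "arguments": {"moves": [{"dp": [0, 0, 0.017], "angular": [0, 0, 0]}, {"dp": [0, 0, 0.017], "angular": [0, 0, 0]}, {"dp": [0, 0, 0.012], "angular": [0, 0, 0]}]}}

```text
time_s: 4.18
position: [613.7, -2.1, 87.9]
ee_rot: [0.156, 1.57, -0.152]
ft_force: [-0.8, -0.0, 0.5]
opening: 17.4
```

Run:
```python
from h import *
show()
i=r.grab_frame("scene")[150:310,230:430];cv2.imwrite("pics/s6.png",cv2.resize(i,(750,600)))
```

```text
t 4.17 p [613.7  -2.1  87.9] board [-24.6  -0.7] toolz bd yaw -0.2 toolx [-0.004  0.003 -1.   ] q [-0.    0.43 -0.22  0.93  0.    0.19] F [-0.8 -0.   0.5] op 17.4
```

View pics/s6.png

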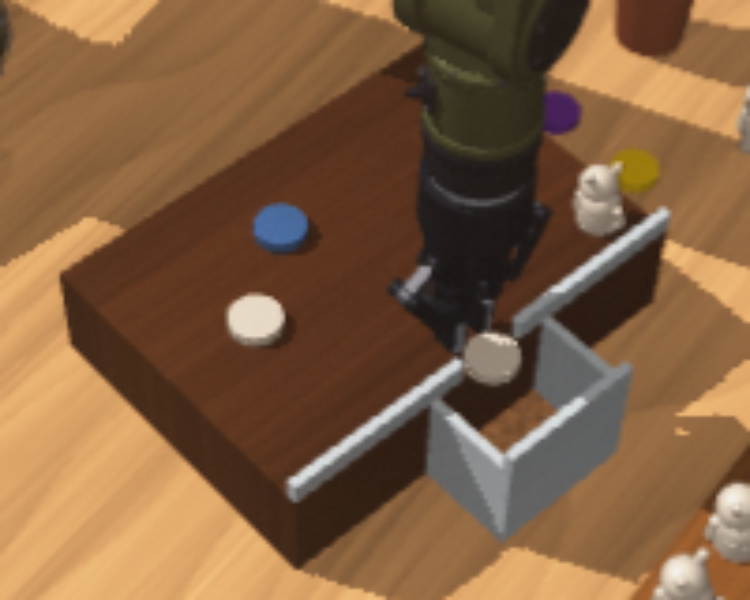

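{"name": "drive_tool", "arguments": {"moves": [{"dp": [0, 0.001, 0.009], "angular": [0, 0, 0]}, {"dp": [0, 0, 0], "angular": [0, 0, 0]}]}}

```text
time_s: 4.47
position: [624.3, -3.0, 87.7]
ee_rot: [0.156, 1.569, -0.152]
ft_force: [0.8, 0.2, 0.5]
opening: 17.1
```

Run:
```python
from h import *
show()
i=r.grab_frame("scene")[150:310,230:430];cv2.imwrite("pics/s7.png",cv2.resize(i,(750,600)))
```

```text
t 4.47 p [624.3  -3.   87.7] board [-14.    0.3] toolz bd yaw -0.2 toolx [-0.003  0.003 -1.   ] q [-0.01  0.45 -0.19  0.94  0.    0.19] F [0.8 0.2 0.5] op 17.1
```

View pics/s7.png

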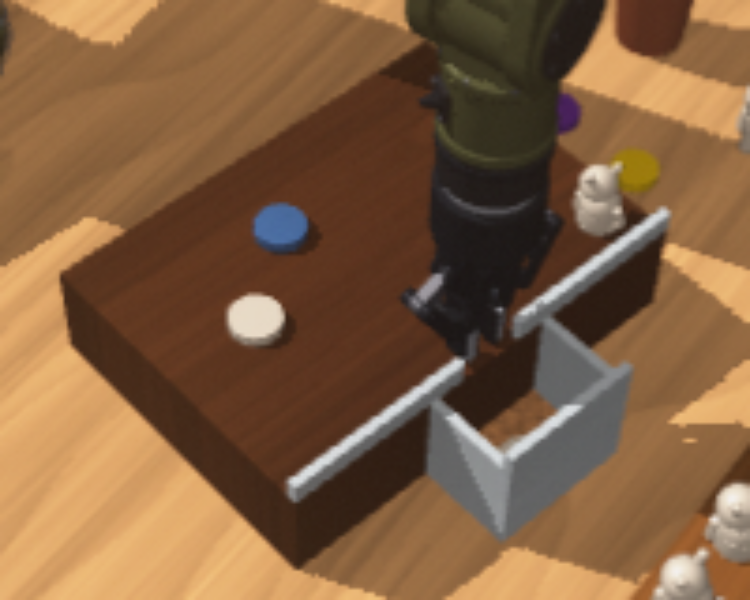

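Run:
```python
from h import *
plan([(-40,0,130,0,60),(-157,-138,120,53.6,60)])
```

```text
leg 1
  dp [-0.0423, -0.0003, -0.0256] ang [-0.004, -0.004, -0.002]
leg 6
  dp [0.0017, -0.023, -0.0195] ang [-0.156, -0.0, 0.0]
  dp [0.0017, -0.0197, -0.0228] ang [-0.156, -0.0, 0.0]
  dp [0.0017, -0.0159, -0.0256] ang [-0.156, -0.0, 0.0]
  dp [0.0017, -0.0117, -0.0278] ang [-0.156, -0.0, 0.0]
  dp [0.0017, -0.0073, -0.0293] ang [-0.156, -0.0, 0.0]
  dp [0.0017, -0.0026, -0.03] ang [-0.156, -0.0, 0.0]
```

{"name": "drive_tool", "arguments": {"moves": [{"dp": [-0.005, 0, -0.015], "angular": [0, 0, 0]}, {"dp": [-0.038, 0, -0.01], "angular": [0, -0.004, 0]}, {"dp": [0, -0.023, -0.02], "angular": [-0.156, 0, 0]}, {"dp": [0, -0.02, -0.023], "angular": [-0.156, 0, 0]}, {"dp": [0, -0.016, -0.026], "angular": [-0.156, 0, 0]}]}}

```text
time_s: 5.15
position: [520.5, -54.0, 132.9]
ee_rot: [-0.226, 1.56, 0.229]
ft_force: [0.0, -0.3, -0.4]
opening: 17.2
```

{"name": "drive_tool", "arguments": {"moves": [{"dp": [0.002, -0.012, -0.028], "angular": [-0.156, 0, 0]}, {"dp": [0.002, -0.007, -0.029], "angular": [-0.156, 0, 0]}, {"dp": [0.002, -0.003, -0.03], "angular": [-0.156, 0, 0]}, {"dp": [0, 0, 0], "angular": [0, 0, 0]}]}}

```text
time_s: 5.65
position: [442.0, -112.4, 127.8]
ee_rot: [-0.602, 1.487, 0.607]
ft_force: [0.5, 0.7, 1.6]
opening: 16.9
```

Run:
```python
from h import *
show()
plan([(-157,-138,88.5,53.6,25)])
topcrop("t8.png")
cv2.imwrite("pics/w8.png",r.grab_frame("wrist"))
```

```text
t 5.65 p [ 442.  -112.4  127.8] board [-172.1 -141.8] toolz bd yaw 55.3 toolx [-0.003  0.002 -1.   ] q [-0.25  0.12 -0.54  0.92  0.   -1.02] F [0.5 0.7 1.6] op 16.9
leg 2
  dp [0.0196, -0.0052, 0.0059] ang [0.015, -0.0, -0.002]
  dp [0.0196, -0.0051, 0.0059] ang [0.015, -0.0, -0.002]
```

View pics/t8.png

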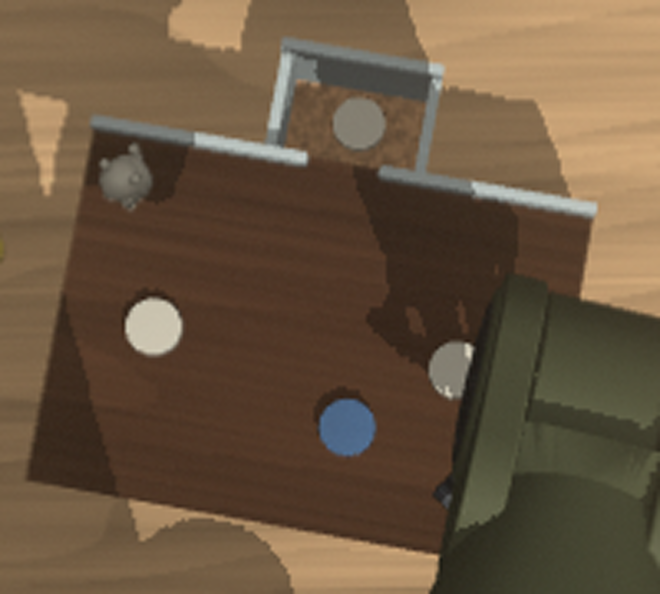

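View pics/w8.png

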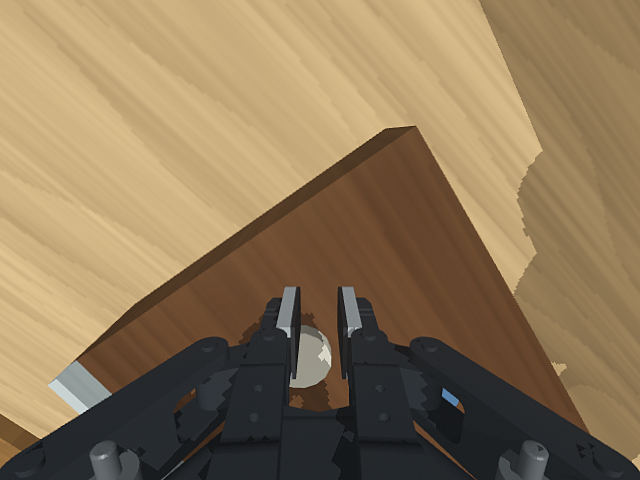

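{"name": "drive_tool", "arguments": {"moves": [{"dp": [0.02, -0.005, 0.005], "angular": [0.015, 0, 0]}, {"dp": [0.019, -0.005, 0.005], "angular": [0.015, 0, 0]}, {"dp": [0, 0, 0], "angular": [0, 0, 0]}]}}

```text
time_s: 6.12
position: [461.3, -110.3, 89.7]
ee_rot: [-0.578, 1.488, 0.58]
ft_force: [-0.5, 0.6, 0.0]
opening: 17.0
```

Run:
```python
from h import *
show()
plan([(-157,-138,88.5,53.6,25),(-75,-27,88.5,53.6,20)])
cv2.imwrite("pics/w9.png",r.grab_frame("wrist"))
```

```text
t 6.12 p [ 461.3 -110.3   89.7] board [-153.6 -136. ] toolz bd yaw 53.4 toolx [ 0.003  0.002 -1.   ] q [-0.24  0.19 -0.56  0.82  0.   -0.98] F [-0.5  0.6  0. ] op 17.0
leg 1
  dp [0.0011, 0.0016, -0.0036] ang [-0.003, 0.004, 0.0]
leg 7
  dp [0.0, -0.0, 0.0197] ang [-0.0, 0.0, -0.0]
  dp [0.0, -0.0, 0.0197] ang [-0.0, 0.0, -0.0]
  dp [0.0, -0.0, 0.0197] ang [-0.0, 0.0, -0.0]
  dp [0.0, -0.0, 0.0197] ang [-0.0, 0.0, -0.0]
  dp [0.0, -0.0, 0.0197] ang [-0.0, 0.0, -0.0]
  dp [0.0, -0.0, 0.0197] ang [-0.0, 0.0, -0.0]
  dp [0.0, -0.0, 0.0197] ang [-0.0, 0.0, -0.0]
```

View pics/w9.png

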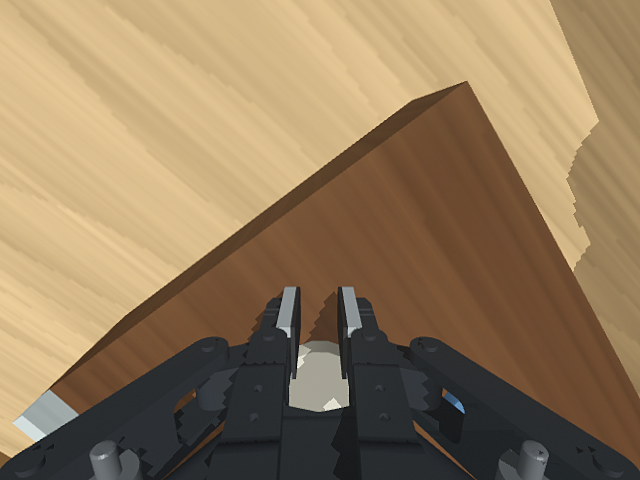

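{"name": "drive_tool", "arguments": {"moves": [{"dp": [0.001, 0.001, 0.018], "angular": [0, 0.004, 0]}, {"dp": [0, 0, 0.02], "angular": [0, 0, 0]}, {"dp": [0, 0, 0.02], "angular": [0, 0, 0]}, {"dp": [0, 0, 0.02], "angular": [0, 0, 0]}]}}

```text
time_s: 6.68
position: [523.4, -53.2, 91.7]
ee_rot: [-0.58, 1.488, 0.577]
ft_force: [0.3, 0.0, -0.1]
opening: 16.8
```

Run:
```python
from h import *
show()
plan([(-76,-27,88.5,53.6,20)])
```

```text
t 6.67 p [523.4 -53.2  91.7] board [-103.5  -68.1] toolz bd yaw 53.4 toolx [ 0.004 -0.001 -1.   ] q [-0.1   0.27 -0.44  0.86 -0.   -0.84] F [ 0.3  0.  -0.1] op 16.8
leg 3
  dp [0.0011, 0.0008, 0.0165] ang [-0.001, 0.001, 0.001]
  dp [0.0011, 0.0008, 0.0165] ang [-0.001, 0.001, 0.001]
  dp [0.0011, 0.0008, 0.0165] ang [-0.001, 0.001, 0.001]
```

{"name": "drive_tool", "arguments": {"moves": [{"dp": [0.0025, 0.001, 0.017], "angular": [0, 0.001, 0]}, {"dp": [0.001, 0.001, 0.017], "angular": [0, 0, 0]}, {"dp": [0.001, 0, 0.013], "angular": [0, 0, 0]}]}}

```text
time_s: 7.05
position: [559.7, -16.8, 87.0]
ee_rot: [-0.582, 1.489, 0.577]
ft_force: [-0.8, -0.1, 1.6]
opening: 17.2
```

Run:
```python
from h import *
show()
cv2.imwrite("pics/w10.png",r.grab_frame("wrist"))
i=r.grab_frame("scene")[150:310,230:430];cv2.imwrite("pics/s10.png",cv2.resize(i,(750,600)))
```

```text
t 7.05 p [559.7 -16.8  87. ] board [-74.8 -25.5] toolz bd yaw 53.5 toolx [ 0.004 -0.002 -1.   ] q [-0.03  0.34 -0.36  0.87 -0.   -0.77] F [-0.8 -0.1  1.6] op 17.2
```

View pics/w10.png

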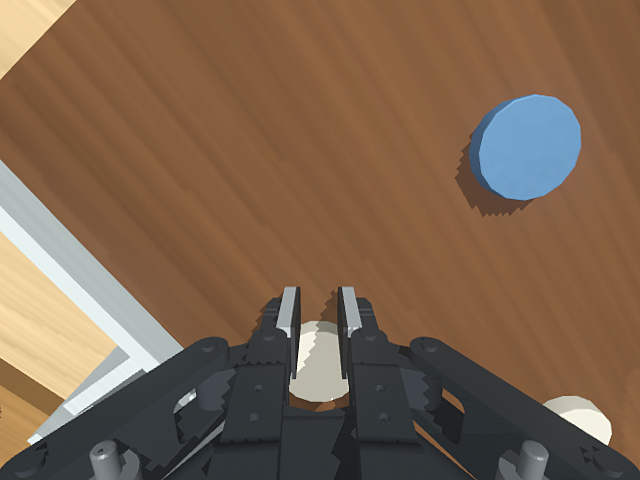

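View pics/s10.png

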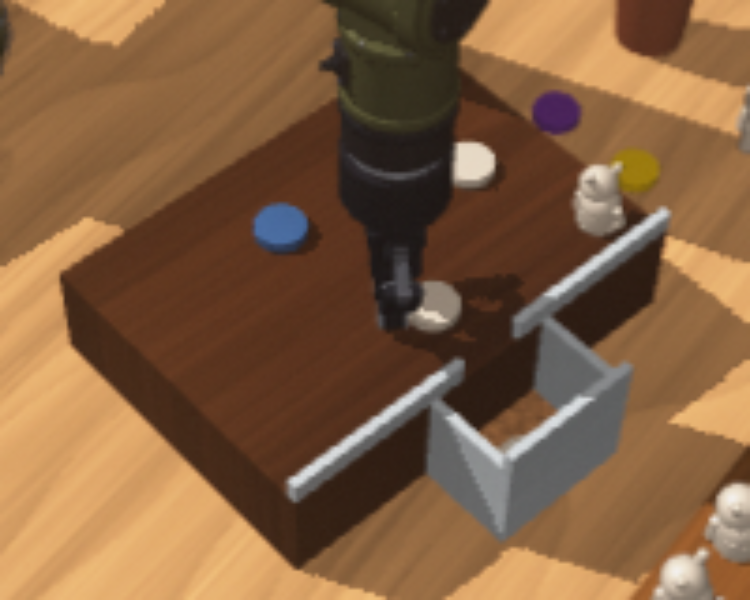

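Run:
```python
from h import *
plan([(-88,-43,90,53.6,25),(-106,-24,105,26,25),(-106,-2,100,0,25),(-106,-2,88.5,0,25)])
```

```text
leg 1
  dp [-0.0031, 0.0004, -0.0223] ang [-0.001, 0.002, 0.004]
leg 3
  dp [-0.005, 0.0086, 0.0015] ang [0.161, -0.0, 0.0]
  dp [-0.005, 0.0087, 0.0001] ang [0.161, -0.0, 0.0]
  dp [-0.005, 0.0086, -0.0013] ang [0.161, -0.0, 0.0]
leg 3
  dp [0.0017, 0.0066, 0.0032] ang [0.151, 0.0, 0.0]
  dp [0.0017, 0.007, 0.0022] ang [0.151, 0.0, 0.0]
  dp [0.0017, 0.0072, 0.0011] ang [0.151, 0.0, 0.0]
leg 1
  dp [0.0115, 0.0, 0.0] ang [-0.0, 0.0, 0.0]
```

{"name": "drive_tool", "arguments": {"moves": [{"dp": [-0.002, 0, -0.022], "angular": [0, 0.002, 0.004]}, {"dp": [-0.006, 0.009, 0], "angular": [0.161, 0, 0]}, {"dp": [-0.006, 0.009, 0], "angular": [0.161, 0, 0]}, {"dp": [-0.005, 0.009, -0.001], "angular": [0.161, 0, 0]}]}}

```text
time_s: 7.65
position: [522.2, -13.8, 105.6]
ee_rot: [-0.189, 1.568, 0.188]
ft_force: [0.6, -0.3, -0.4]
opening: 17.1
```

{"name": "drive_tool", "arguments": {"moves": [{"dp": [0, 0.007, 0.003], "angular": [0.151, 0, 0]}, {"dp": [0, 0.007, 0.002], "angular": [0.151, 0, 0]}, {"dp": [0, 0.007, 0.001], "angular": [0.151, 0, 0]}, {"dp": [0, 0, 0], "angular": [0, 0, 0]}]}}

```text
time_s: 8.15
position: [520.5, 3.2, 106.6]
ee_rot: [0.18, 1.571, -0.185]
ft_force: [0.9, -0.3, -0.3]
opening: 16.9
```

Run:
```python
from h import *
show()
plan([(-100,-2,89,0,25)])
cv2.imwrite("pics/w11.png",r.grab_frame("wrist"))
```

```text
t 8.15 p [520.5   3.2 106.6] board [-117.1  -13.4] toolz bd yaw -2.3 toolx [-0.008 -0.003 -1.   ] q [ 0.01  0.26 -0.42  0.9  -0.    0.24] F [ 0.9 -0.3 -0.3] op 16.9
leg 2
  dp [0.0087, 0.0061, 0.0084] ang [-0.02, -0.004, 0.002]
  dp [0.0087, 0.0059, 0.0085] ang [-0.02, -0.004, 0.002]
```

View pics/w11.png

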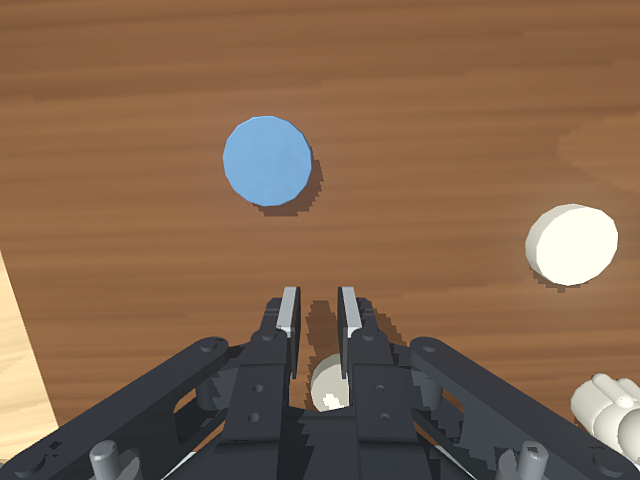

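{"name": "drive_tool", "arguments": {"moves": [{"dp": [0.009, 0.006, 0.004], "angular": [-0.02, -0.004, 0]}, {"dp": [0.008, 0.006, 0.005], "angular": [-0.02, -0.004, 0]}, {"dp": [0, 0, 0], "angular": [0, 0, 0]}]}}

```text
time_s: 8.57
position: [531.6, 12.0, 88.0]
ee_rot: [0.142, 1.566, -0.15]
ft_force: [-0.3, -0.3, 0.4]
opening: 16.9
```

Run:
```python
from h import *
show()
plan([(-100,-1,89,0,25),(-17,0,88.5,0,19)])
cv2.imwrite("pics/w12.png",r.grab_frame("wrist"))
```

```text
t 8.57 p [531.6  12.   88. ] board [-107.8   -2.6] toolz bd yaw 0.3 toolx [-0.    -0.005 -1.   ] q [ 0.03  0.29 -0.42  0.86 -0.    0.21] F [-0.3 -0.3  0.4] op 16.9
leg 1
  dp [-0.001, 0.0016, 0.0079] ang [0.006, 0.0, 0.005]
leg 5
  dp [0.0001, 0.0002, 0.0166] ang [0.0, -0.0, 0.0]
  dp [0.0001, 0.0002, 0.0166] ang [0.0, -0.0, 0.0]
  dp [0.0001, 0.0002, 0.0166] ang [0.0, -0.0, 0.0]
  dp [0.0001, 0.0002, 0.0166] ang [0.0, -0.0, 0.0]
  dp [0.0001, 0.0002, 0.0166] ang [0.0, -0.0, 0.0]
```

View pics/w12.png

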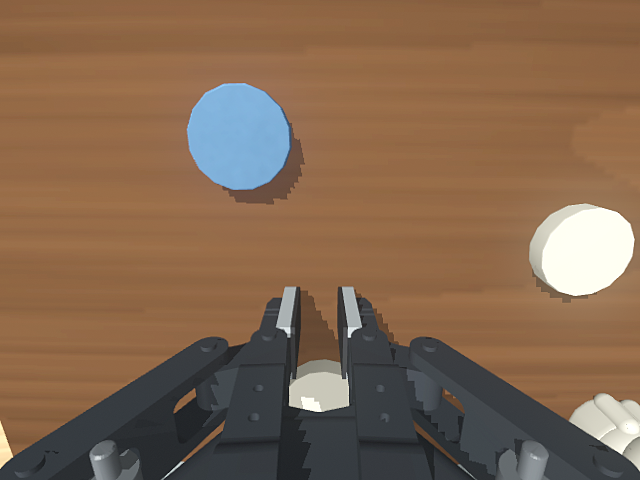

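{"name": "drive_tool", "arguments": {"moves": [{"dp": [0, 0.001, 0.015], "angular": [0.006, 0, 0.005]}, {"dp": [0, 0.001, 0.018], "angular": [0, 0, 0]}, {"dp": [0, 0.001, 0.018], "angular": [0, 0, 0]}, {"dp": [0, 0, 0.012], "angular": [0, 0, 0]}]}}

```text
time_s: 9.12
position: [598.3, 2.3, 88.8]
ee_rot: [0.152, 1.564, -0.151]
ft_force: [0.1, 1.2, -0.9]
opening: 17.3
```

Run:
```python
from h import *
show()
plan([(-15,0,88.5,0,17)])
i=r.grab_frame("scene")[150:310,230:430];cv2.imwrite("pics/s13.png",cv2.resize(i,(750,600)))
```

```text
t 9.12 p [598.3   2.3  88.8] board [-40.6   0.6] toolz bd yaw -0.0 toolx [ 0.002  0.    -1.   ] q [ 0.    0.4  -0.26  0.91  0.    0.2 ] F [ 0.1  1.2 -0.9] op 17.3
leg 2
  dp [0.0002, -0.0003, 0.0128] ang [-0.0, 0.001, -0.0]
  dp [0.0001, -0.0003, 0.0128] ang [-0.0, 0.001, -0.0]
```

View pics/s13.png

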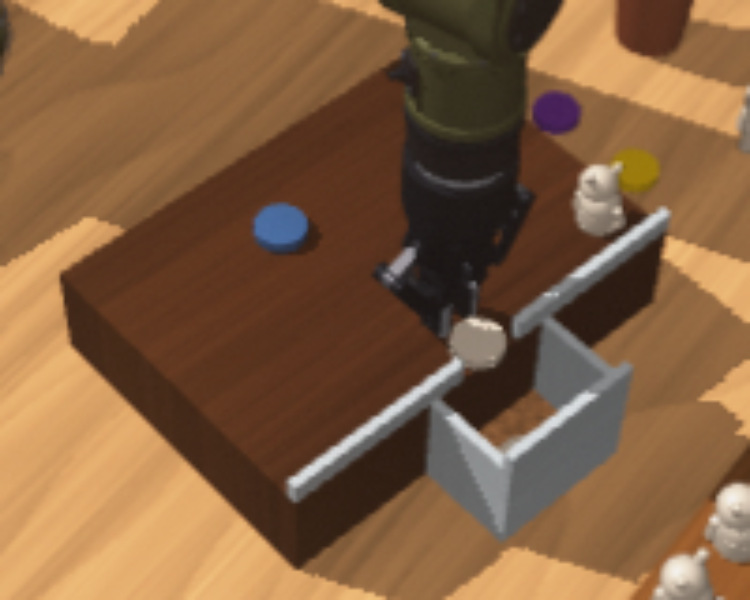

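Good, it is centred in the gap. I'll finish this push.

{"name": "drive_tool", "arguments": {"moves": [{"dp": [0, 0, 0.014], "angular": [0, 0, 0]}, {"dp": [0, 0, 0.012], "angular": [0, 0, 0]}, {"dp": [0, 0, 0], "angular": [0, 0, 0]}]}}

```text
time_s: 9.55
position: [626.3, -3.5, 88.7]
ee_rot: [0.152, 1.563, -0.151]
ft_force: [-1.0, -0.4, -0.7]
opening: 17.0
```

Run:
```python
from h import *
show()
print(np.degrees(np.arctan2(-110.5,78)))
plan([(-40,0,130,0,60),(-163,146,130,-54.7,60)])
i=r.grab_frame("scene")[150:310,230:430];cv2.imwrite("pics/s14.png",cv2.resize(i,(750,600)))
```

```text
t 9.55 p [626.3  -3.5  88.7] board [-12.    0.3] toolz bd yaw -0.1 toolx [ 0.003  0.    -1.   ] q [-0.01  0.45 -0.19  0.93  0.    0.19] F [-1.  -0.4 -0.7] op 17.0
-54.78240703180729
leg 1
  dp [-0.0414, -0.0003, -0.0279] ang [-0.001, 0.003, -0.001]
leg 6
  dp [0.0, 0.0243, -0.0205] ang [0.159, 0.0, 0.0]
  dp [0.0, 0.0208, -0.0241] ang [0.159, 0.0, 0.0]
  dp [0.0, 0.0167, -0.0271] ang [0.159, 0.0, 0.0]
  dp [0.0, 0.0122, -0.0294] ang [0.159, 0.0, 0.0]
  dp [0.0, 0.0074, -0.0309] ang [0.159, 0.0, 0.0]
  dp [0.0, 0.0024, -0.0317] ang [0.159, 0.0, 0.0]
```

View pics/s14.png

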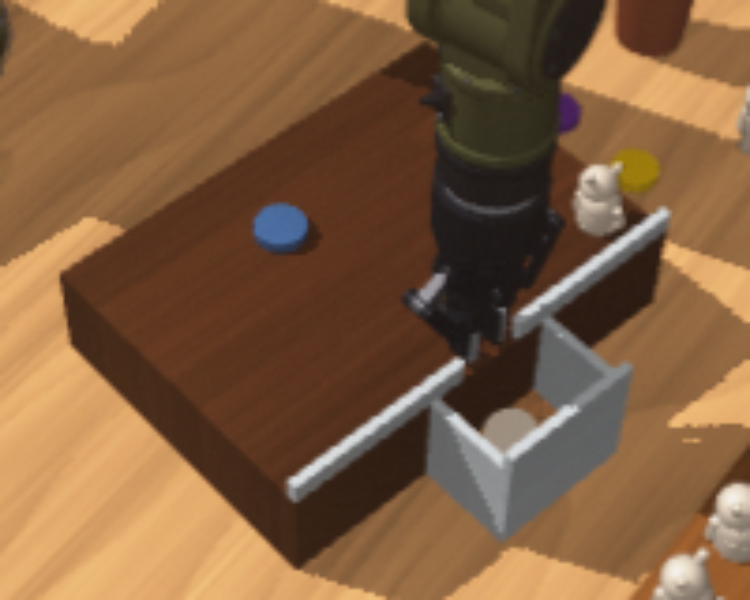

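{"name": "drive_tool", "arguments": {"moves": [{"dp": [-0.005, 0, -0.015], "angular": [0, 0, 0]}, {"dp": [-0.038, 0, -0.013], "angular": [0, 0.003, 0]}, {"dp": [0, 0.024, -0.02], "angular": [0.159, 0, 0]}, {"dp": [0, 0.021, -0.024], "angular": [0.159, 0, 0]}, {"dp": [0, 0.017, -0.027], "angular": [0.159, 0, 0]}]}}

```text
time_s: 10.22
position: [544.8, 86.9, 134.1]
ee_rot: [0.539, 1.507, -0.538]
ft_force: [0.7, 0.1, -0.0]
opening: 17.1
```

{"name": "drive_tool", "arguments": {"moves": [{"dp": [0, 0.012, -0.029], "angular": [0.159, 0, 0]}, {"dp": [0, 0.007, -0.029], "angular": [0.159, 0, 0]}, {"dp": [0, 0.002, -0.025], "angular": [0.159, 0, 0]}, {"dp": [0, 0, 0], "angular": [0, 0, 0]}]}}

```text
time_s: 10.72
position: [495.8, 166.5, 135.9]
ee_rot: [0.914, 1.376, -0.916]
ft_force: [-0.5, 0.3, 0.3]
opening: 16.9
```

Run:
```python
from h import *
show()
plan([(-163,146,89,-54.7,25)])
topcrop("t15.png")
cv2.imwrite("pics/w15.png",r.grab_frame("wrist"))
```

```text
t 10.72 p [495.8 166.5 135.9] board [-172.5  142.2] toolz bd yaw -56.4 toolx [-0.005  0.002 -1.   ] q [ 0.32  0.23 -0.38  0.96  0.    1.5 ] F [-0.5  0.3  0.3] op 16.9
leg 2
  dp [0.0234, 0.0051, 0.0011] ang [-0.015, -0.002, 0.002]
  dp [0.0235, 0.005, 0.0012] ang [-0.015, -0.002, 0.002]
```

View pics/t15.png

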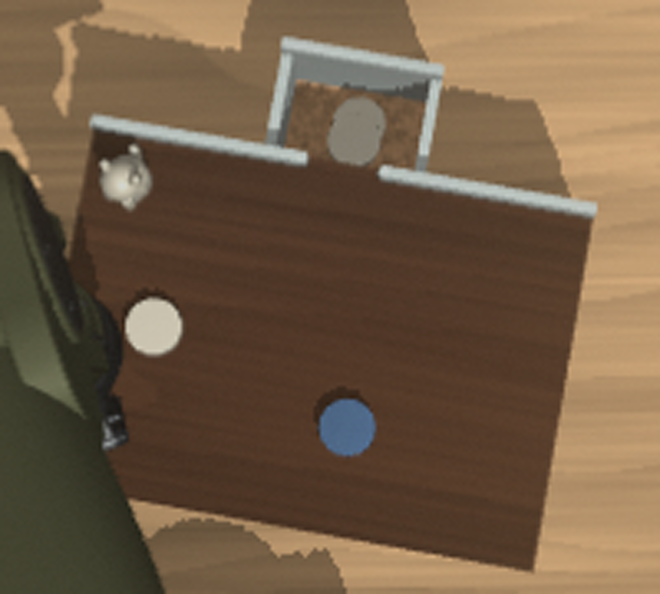

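View pics/w15.png

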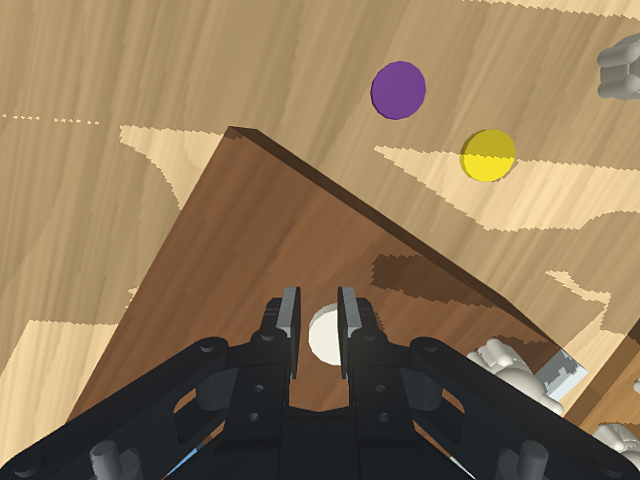

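{"name": "drive_tool", "arguments": {"moves": [{"dp": [0.023, 0.005, 0], "angular": [-0.015, -0.002, 0]}, {"dp": [0.023, 0.005, 0], "angular": [-0.015, -0.002, 0]}, {"dp": [0, 0, 0], "angular": [0, 0, 0]}]}}

```text
time_s: 11.2
position: [507.0, 166.8, 89.9]
ee_rot: [0.887, 1.381, -0.892]
ft_force: [-0.5, -0.5, -0.5]
opening: 17.2
```

Run:
```python
from h import *
show()
plan([(-163,146,89,-54.7,25),(-77,24,89,-54.7,20)])
cv2.imwrite("pics/w16.png",r.grab_frame("wrist"))
```

```text
t 11.2 p [507.  166.8  89.9] board [-161.6  144.7] toolz bd yaw -54.6 toolx [-0.001 -0.003 -1.   ] q [ 0.32  0.29 -0.42  0.86 -0.    1.46] F [-0.5 -0.5 -0.5] op 17.2
leg 1
  dp [0.0009, -0.0004, -0.0019] ang [0.002, 0.002, 0.002]
leg 8
  dp [-0.0, -0.0, 0.0187] ang [0.0, -0.0, 0.0]
  dp [-0.0, -0.0, 0.0187] ang [0.0, -0.0, 0.0]
  dp [-0.0, -0.0, 0.0187] ang [0.0, -0.0, 0.0]
  dp [-0.0, -0.0, 0.0187] ang [0.0, -0.0, 0.0]
  dp [-0.0, -0.0, 0.0187] ang [0.0, -0.0, 0.0]
  dp [-0.0, -0.0, 0.0187] ang [0.0, -0.0, 0.0]
  dp [-0.0, -0.0, 0.0187] ang [0.0, -0.0, 0.0]
  dp [-0.0, -0.0, 0.0187] ang [0.0, -0.0, 0.0]
```

View pics/w16.png

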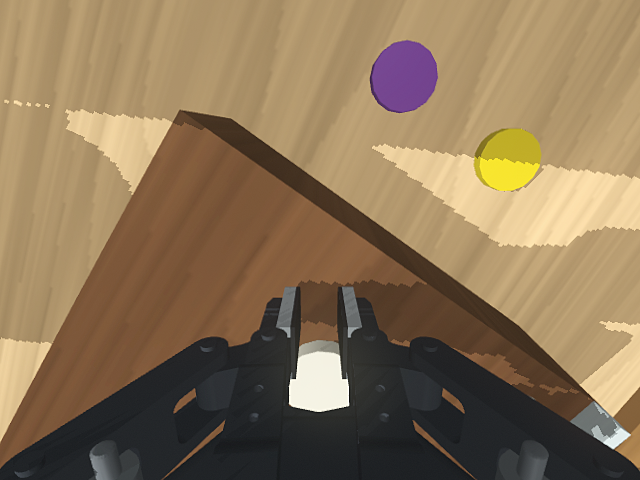

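{"name": "drive_tool", "arguments": {"moves": [{"dp": [0.001, 0, 0.018], "angular": [0, 0.002, 0.002]}, {"dp": [0.001, 0, 0.02], "angular": [0, 0, 0]}, {"dp": [0, 0, 0.02], "angular": [0, 0, 0]}, {"dp": [0, 0, 0.02], "angular": [0, 0, 0]}]}}

```text
time_s: 11.75
position: [543.1, 91.5, 92.9]
ee_rot: [0.892, 1.377, -0.885]
ft_force: [0.2, -0.2, -0.6]
opening: 16.8
```

Run:
```python
from h import *
show()
plan([(-75,23,88.5,-54.7,20)])
```

```text
t 11.75 p [543.1  91.5  92.9] board [-111.7   77.6] toolz bd yaw -54.5 toolx [ 0.006  0.001 -1.   ] q [ 0.17  0.31 -0.38  0.87 -0.    1.31] F [ 0.2 -0.2 -0.6] op 16.8
leg 4
  dp [0.0011, -0.0005, 0.0164] ang [0.001, 0.0, -0.002]
  dp [0.0011, -0.0004, 0.0164] ang [0.001, 0.0, -0.002]
  dp [0.0011, -0.0004, 0.0164] ang [0.001, 0.0, -0.002]
  dp [0.0011, -0.0004, 0.0164] ang [0.001, 0.0, -0.002]
```

{"name": "drive_tool", "arguments": {"moves": [{"dp": [0.005, 0, 0.004], "angular": [0, 0, 0]}, {"dp": [0.002, 0, 0.017], "angular": [0, 0, 0]}, {"dp": [0.001, 0, 0.018], "angular": [0, 0, 0]}, {"dp": [0.001, 0, 0.018], "angular": [0, 0, 0]}]}}

```text
time_s: 12.25
position: [569.1, 35.4, 85.4]
ee_rot: [0.894, 1.375, -0.884]
ft_force: [-1.4, 3.2, 5.3]
opening: 17.1
```

Run:
```python
from h import *
show()
cv2.imwrite("pics/w17.png",r.grab_frame("wrist"))
i=r.grab_frame("scene")[150:310,230:430];cv2.imwrite("pics/s17.png",cv2.resize(i,(750,600)))
```

```text
t 12.25 p [569.1  35.4  85.4] board [-75.6  27.6] toolz bd yaw -54.6 toolx [ 0.009  0.002 -1.   ] q [ 0.06  0.35 -0.35  0.87  0.    1.21] F [-1.4  3.2  5.3] op 17.1
```

View pics/w17.png

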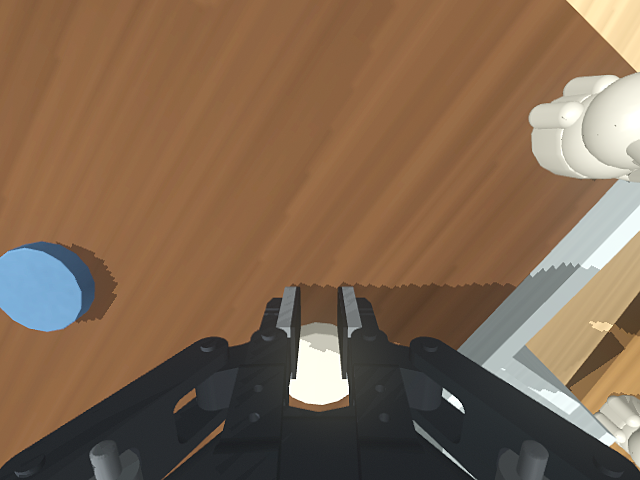

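View pics/s17.png

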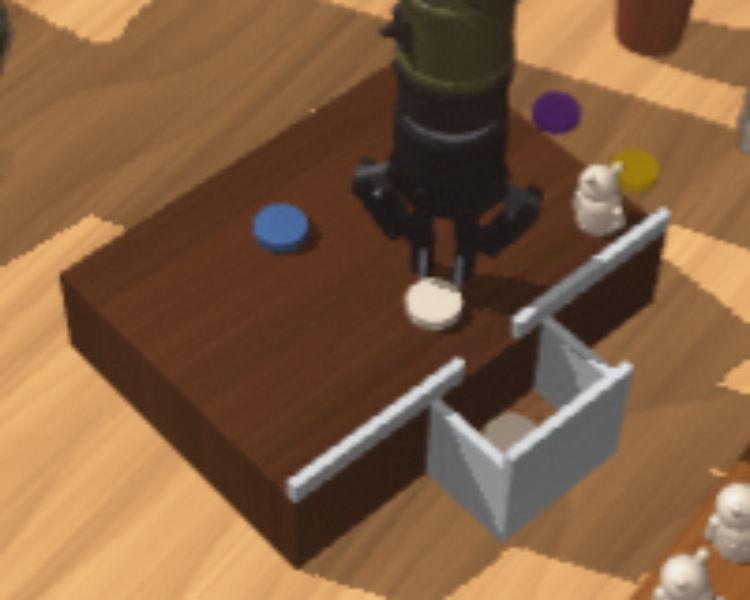

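{"name": "drive_tool", "arguments": {"moves": [{"dp": [-0.004, 0, 0.006], "angular": [0, 0.006, 0]}, {"dp": [0, 0, -0.022], "angular": [0, 0.003, 0]}, {"dp": [-0.007, -0.009, 0], "angular": [-0.161, 0, 0]}, {"dp": [-0.006, -0.009, 0], "angular": [-0.161, 0, 0]}, {"dp": [-0.005, -0.009, -0.001], "angular": [-0.161, 0, 0]}]}}

```text
time_s: 12.98
position: [537.3, 38.2, 107.3]
ee_rot: [0.515, 1.512, -0.497]
ft_force: [0.0, -0.2, -0.2]
opening: 16.9
```

Run:
```python
from h import *
show()
i=r.grab_frame("scene")[150:310,230:430];cv2.imwrite("pics/s18.png",cv2.resize(i,(750,600)))
plan([(-108,0,100,0,25)])
```

```text
t 12.97 p [537.3  38.2 107.3] board [-107.3   24.2] toolz bd yaw -26.0 toolx [ 0.003  0.011 -1.   ] q [ 0.06  0.28 -0.39  0.9   0.01  0.71] F [ 0.  -0.2 -0.2] op 16.9
leg 3
  dp [0.0025, -0.0071, 0.0034] ang [-0.15, -0.001, -0.004]
  dp [0.0025, -0.0075, 0.0023] ang [-0.15, -0.001, -0.004]
  dp [0.0026, -0.0078, 0.0011] ang [-0.15, -0.001, -0.004]
```

View pics/s18.png

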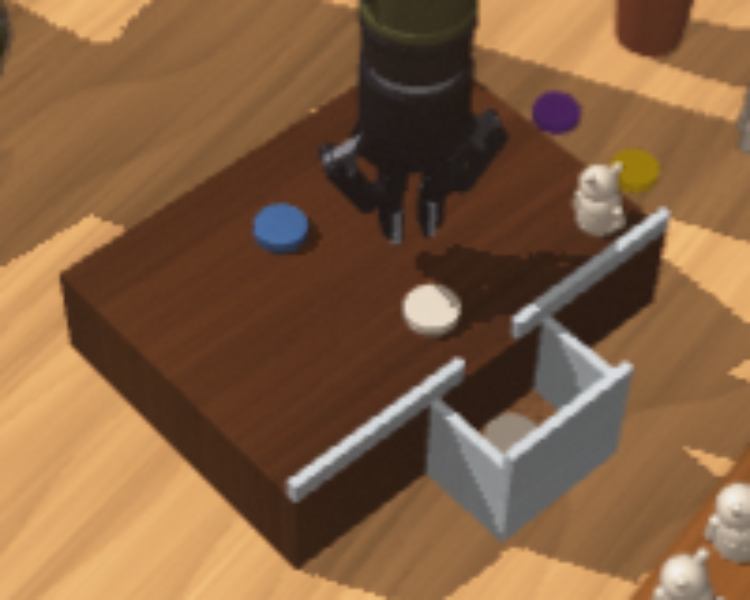

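{"name": "drive_tool", "arguments": {"moves": [{"dp": [0.001, -0.007, 0.003], "angular": [-0.15, -0.001, -0.004]}, {"dp": [0.002, -0.008, 0.002], "angular": [-0.15, -0.001, -0.004]}, {"dp": [0.002, -0.008, 0.001], "angular": [-0.15, -0.001, -0.004]}, {"dp": [0, 0, 0], "angular": [0, 0, 0]}]}}

```text
time_s: 13.52
position: [529.6, 17.9, 102.7]
ee_rot: [0.144, 1.566, -0.145]
ft_force: [-0.3, -0.1, -0.4]
opening: 17.0
```

Run:
```python
from h import *
show()
plan([(-104,-2,89,0,25)])
cv2.imwrite("pics/w19.png",r.grab_frame("wrist"))
```

```text
t 13.53 p [529.6  17.9 102.7] board [-111.     2.8] toolz bd yaw 0.5 toolx [-0. -0. -1.] q [ 0.03  0.27 -0.41  0.89 -0.    0.22] F [-0.3 -0.1 -0.4] op 17.0
leg 1
  dp [0.0137, -0.0049, 0.007] ang [0.008, -0.0, 0.0]
```

View pics/w19.png

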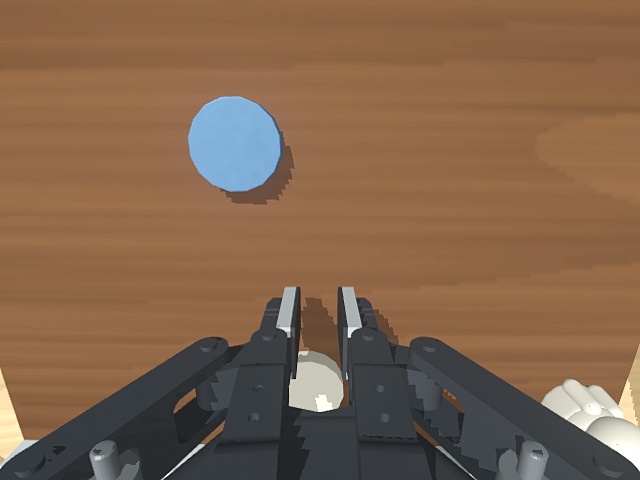

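{"name": "drive_tool", "arguments": {"moves": [{"dp": [0.013, -0.004, 0.004], "angular": [0.008, 0, 0]}, {"dp": [0.001, 0, 0.01], "angular": [0, 0, 0]}, {"dp": [0, 0, 0.018], "angular": [0, 0, 0]}, {"dp": [0, 0, 0.016], "angular": [0, 0, 0]}]}}

```text
time_s: 14.08
position: [577.7, 5.6, 87.2]
ee_rot: [0.156, 1.566, -0.156]
ft_force: [0.3, 0.1, 0.6]
opening: 17.0
```

Run:
```python
from h import *
show()
plan([(-15,0,88.5,0,17)])
cv2.imwrite("pics/w20.png",r.grab_frame("wrist"))
i=r.grab_frame("scene")[150:310,230:430];cv2.imwrite("pics/s20.png",cv2.resize(i,(750,600)))
```

```text
t 14.07 p [577.7   5.6  87.2] board [-61.4  -0.1] toolz bd yaw -0.4 toolx [-0.001  0.    -1.   ] q [ 0.01  0.37 -0.31  0.89  0.    0.21] F [0.3 0.1 0.6] op 17.0
leg 3
  dp [-0.0004, 0.0001, 0.0155] ang [-0.002, -0.0, -0.0]
  dp [-0.0004, 0.0001, 0.0155] ang [-0.002, -0.0, -0.0]
  dp [-0.0004, 0.0001, 0.0155] ang [-0.002, -0.0, -0.0]
```

View pics/s20.png

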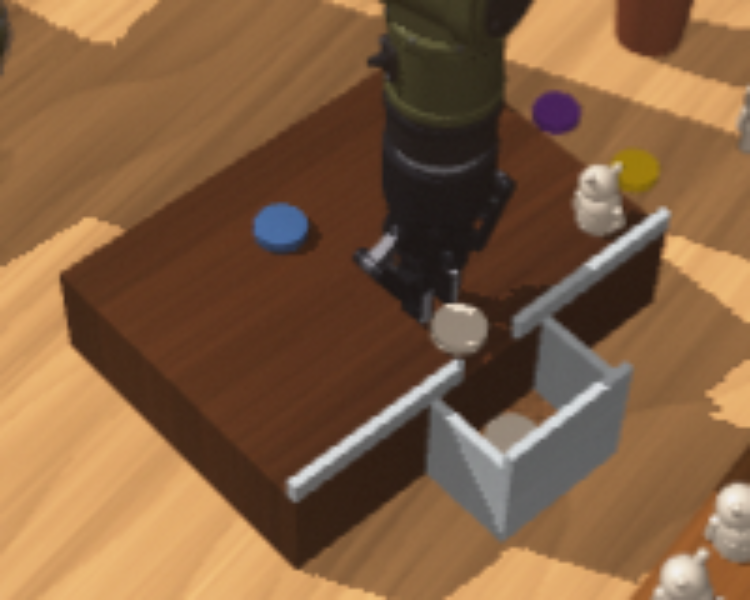

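View pics/w20.png

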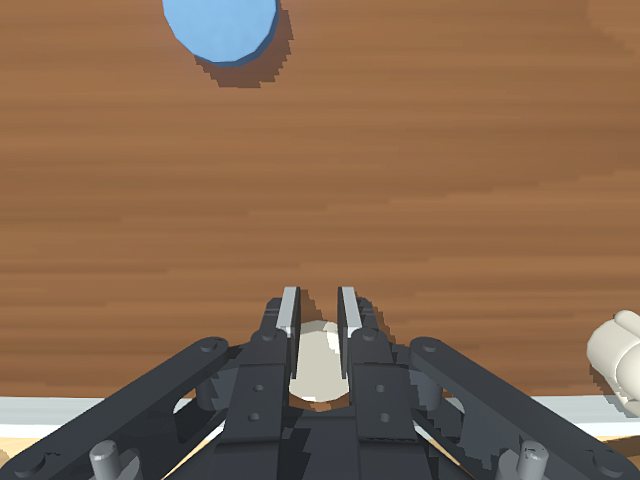

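{"name": "drive_tool", "arguments": {"moves": [{"dp": [0, 0, 0.016], "angular": [-0.002, 0, 0]}, {"dp": [0, 0, 0.016], "angular": [-0.002, 0, 0]}, {"dp": [0, 0, 0.014], "angular": [0, 0, 0]}, {"dp": [0, 0, 0], "angular": [0, 0, 0]}]}}

```text
time_s: 14.68
position: [623.9, -3.5, 86.1]
ee_rot: [0.155, 1.568, -0.154]
ft_force: [-0.5, 0.2, -0.6]
opening: 17.1
```

Run:
```python
from h import *
show()
i=r.grab_frame("scene")[150:310,230:430];cv2.imwrite("pics/s21.png",cv2.resize(i,(750,600)))
```

```text
t 14.68 p [623.9  -3.5  86.1] board [-14.3  -0.2] toolz bd yaw -0.3 toolx [-0.002  0.001 -1.   ] q [-0.01  0.45 -0.19  0.93  0.    0.19] F [-0.5  0.2 -0.6] op 17.1
```

View pics/s21.png

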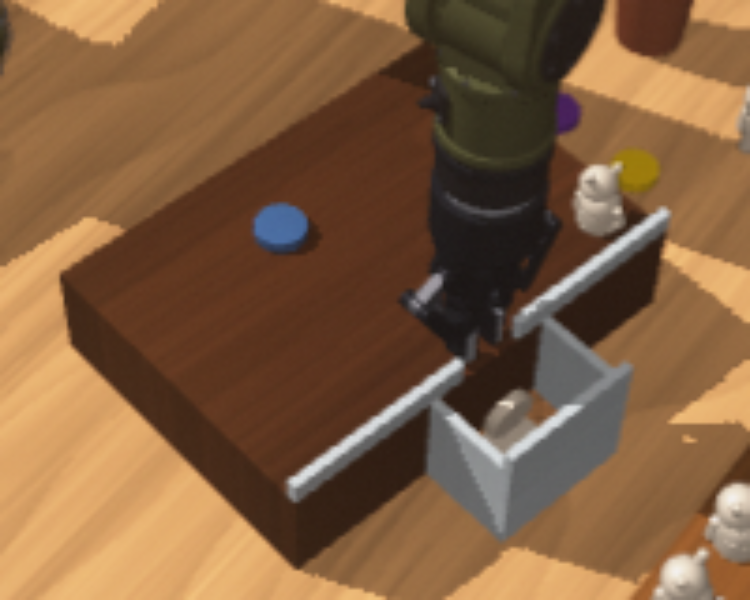

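The third disc is in the slot. I'll back off, rise clear, and check from above.

{"name": "drive_tool", "arguments": {"moves": [{"dp": [-0.008, 0, -0.015], "angular": [0, 0, 0]}, {"dp": [-0.04, 0, -0.02], "angular": [0, 0, 0]}, {"dp": [-0.05, 0, -0.05], "angular": [0, 0, 0]}, {"dp": [-0.03, 0, -0.06], "angular": [0, 0, 0]}, {"dp": [0, 0, -0.06], "angular": [0, 0, 0]}]}}

```text
time_s: 15.35
position: [426.6, 35.7, 209.5]
ee_rot: [0.157, 1.57, -0.154]
ft_force: [-0.2, 1.2, 1.2]
opening: 17.4
```

{"name": "drive_tool", "arguments": {"moves": [{"dp": [0, 0, 0], "angular": [0, 0, 0]}, {"dp": [0, 0, 0], "angular": [0, 0, 0]}, {"dp": [0, 0, 0], "angular": [0, 0, 0]}]}}

```text
time_s: 15.72
position: [420.4, 36.3, 210.5]
ee_rot: [0.156, 1.57, -0.153]
ft_force: [-0.1, -0.5, 0.7]
opening: 16.9
```

Run:
```python
from h import *
show()
topcrop("t22.png")
i=r.grab_frame("scene")[150:310,230:430];cv2.imwrite("pics/s22.png",cv2.resize(i,(750,600)))
```

```text
t 15.72 p [420.4  36.3 210.5] board [-221.7   -0. ] toolz bd yaw -0.2 toolx [-0.005  0.002 -1.   ] q [ 0.08 -0.01 -0.47  1.11  0.    0.28] F [-0.1 -0.5  0.7] op 16.9
```

View pics/t22.png

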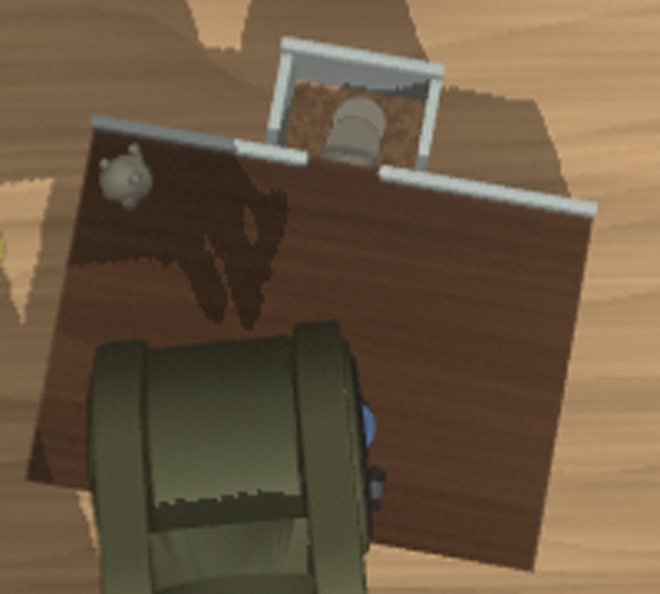

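View pics/s22.png

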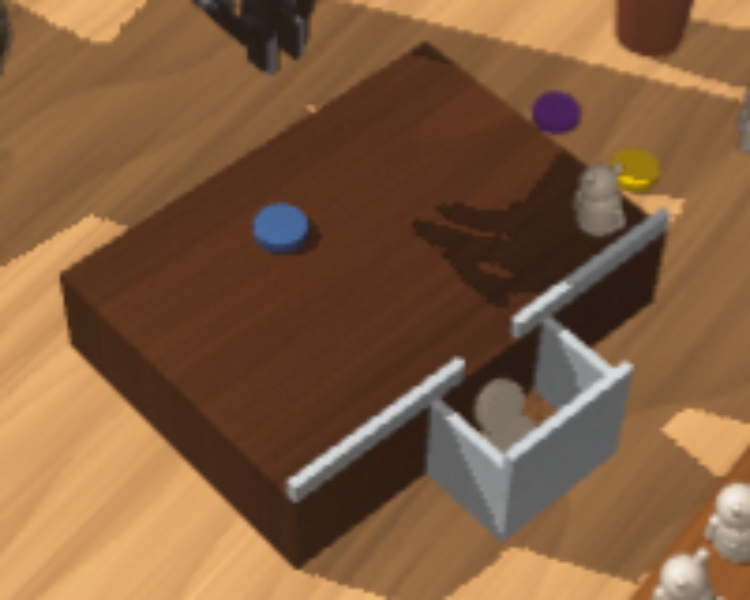

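Run:
```python
from h import *
for z in (25,35,45,55,65): print(z,'scene',sc(501,404,z),'top',cp(357,140,z),cp(351,160,z))
a=r.grab_frame("scene");b=cv2.imread("pics/s22.png")
i=cv2.resize(a[150:310,230:430],(750,600))
print('diff slot',cv2.absdiff(i,b)[340:480,430:600].max())
i=a[230:280,330:400];cv2.imwrite("pics/s23.png",cv2.resize(i,(770,550),interpolation=cv2.INTER_CUBIC))
```

```text
25 scene [ 7. 14.] top [29.1 -3.9] [13.6 -2.2]
35 scene [11.7  8.5] top [27.3 -4.3] [11.9 -2.5]
45 scene [16.3  3. ] top [25.5 -4.6] [10.2 -2.9]
55 scene [20.9 -2.5] top [23.7 -5. ] [ 8.5 -3.3]
65 scene [25.6 -8. ] top [21.9 -5.3] [ 6.8 -3.6]
diff slot 5
```

View pics/s23.png

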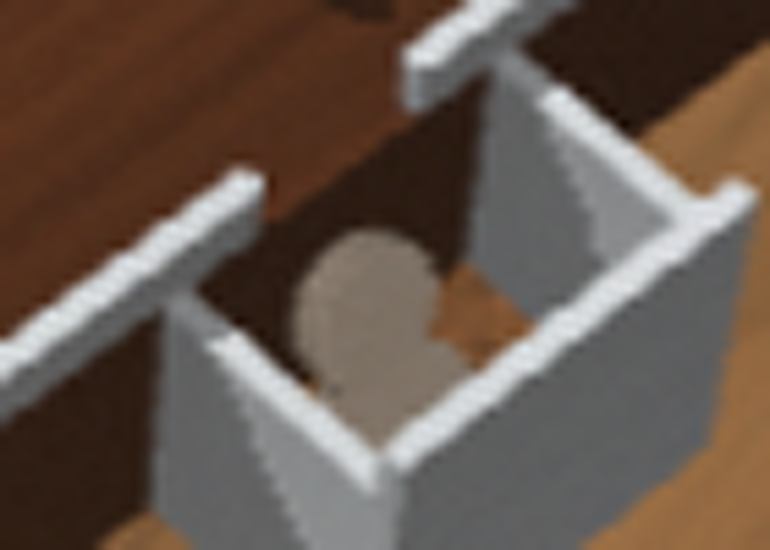

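Run:
```python
from h import *
show(); print(r.sign_off())
```

```text
t 15.88 p [420.8  36.2 210.2] board [-221.3   -0. ] toolz bd yaw -0.3 toolx [-0.005  0.002 -1.   ] q [ 0.08 -0.01 -0.47  1.11  0.    0.28] F [-0.1  0.8 -0.1] op 17.2
the job is handed in; nothing more can be done
None
```

I pushed all three off-white discs through the gate one at a time with the fingertips and handed the job in at 15.9 s of the 72 s allowed. The interface gave no verdict.

My last checks:
- **Discs in the slot:** all three lie inside it. The second overlaps the first. The third leans steeply against the board wall, with its centre at most about 51 mm above the table by the camera estimate (limit 65 mm). Two pictures taken in succession showed no motion in the slot.
- **Blue disc and surroundings:** the blue disc and the cat on the board are where they started. The purple and yellow look-alikes also look unmoved. I did not check the jar, brush, bowl or tumbler at the end, though the gripper stayed over the board after the first move in.
- **Robot:** the gripper is clear above the board, about 125 mm over the deck, and touching nothing.

- **Disagreements:** the three cameras differed by about 3 mm on disc positions, which I averaged out.
- **Deck contact:** the fingertips brushed the deck once at about 5 N during the third disc's push.

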